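# Split a plaster casting mould with a wedge

## Robot

A 6-joint arm with a two-finger parallel gripper is mounted at the origin on the work surface. World frame = base frame: x ahead of the robot, y to its left, z up, the work surface at z = 0. Lengths are in m, angles in degrees, forces in N, time in s.
With the tool pointing down it reaches from about 0.375 to 0.925 m from the base axis. Payload 5.7 kg.
Tool frame: the origin (TCP) lies on the centre line of the jaws, within the pads' length; the fingertips stand 25 mm ahead of it and the grasp point (between the pads) lies 6 mm ahead of it; y points along the fingers, x is the direction in which the jaws open and shut, and the axes are right-handed (so a half turn about y gives the same grasp; the last joint's range is limited). The gripper opens to 88 mm and grips with 3 to 60 N. Pads are 20 mm wide; open, the fingers measure 115 mm over their backs; the gripper's body (75 mm by 178 mm) begins 61 mm behind the grasp point.
Start: joints at [69.895, 20.558, 86.54, -0, 72.909, -6.595], TCP at [0.14, 0.583, 0.248] pointing down, gripper open.
Joint ranges: [-170.27, 170.27], [-57.76, 135], [12.27, 136.19], [-55.21, 235.2], [11.17, 155.16], [-170.74, 170.74]. Speed limits (degrees/s): [136.94, 136.94, 180, 180, 180, 180].

## Interface

Orientations are given as a 3x3 rotation matrix whose columns are the frame's x, y, z axes.
In Python, from cell import ctrl gives the robot as it stands.
- The arm moves only by the tool move_arm, never from a script. Its argument "moves" is a list that holds one entry, the list of rows, each a list of 7 numbers: the closure in counts, from 0 (fully open) to 255 (shut), then the shift along the tool's x, y, z in m, then the turn, a rotation vector about the tool's x, y, z in degrees. A call has exactly 10 rows; each row shifts and turns the pose as measured when the row begins, along the tool's axes as they then stand; what a row does not reach is not made up. A row lasts 1/12 s, in which the tool goes at most 41.7 mm and 7.16 degrees, less where a joint would pass 70% of its speed; a pose out of reach is approached as far as the arm can. A call with a gripper value outside its range is refused whole. The fingers move at their own pace and stop on an object; "squeeze" is the grip in N (left out, the last holds). Time passes only in rows, so rows that do not move let the fingers close, or fill a call up. It gives the time, the measured TCP pose, the force and the opening at its end, in the units of the state.
- ctrl.read_state(): the state, without advancing time (a new reading comes with each control period).
- ctrl.grab_frame(name): name is "side" or "top"; returns a dict with "img" (420x560x3 uint8, red, green, blue), "depth" (420x560 float32, m along the optical axis (not along the pixel's ray), 0 where there is no reading), "fov_y" (degrees; the focal length in pixels is half the picture's height over the tangent of half this angle, whatever the lens; pixels are square), "cx", "cy" (the principal point, pixels), "k1" (the pictures are not rectified: a ray, as slopes to the right and down, at radius r is drawn at 1 + k1 r^2 times it, then the intrinsics apply), "origin" and "rotation" of the camera in the world. Camera axes: x right, y down, z forward; pixel columns grow to the right and rows downward; lengths in m; the calibration is good to about 2 mm. A picture is of the moment at which its call begins.
- ctrl.job_done(): hands the job in, once; it reports no verdict.
Trained networks look in a picture, given as the dict that the camera call returned (one of the last four; its "shot" number tells which), for a name from the list of things; names that differ only in an ending like _2 or _b are one class to them, and where a whole thing is asked for, a point or a joint stands for the part that bears it (a point fixed in the world has none). Each returns a list of dicts, best first, with "score" (0 to 1); they miss things now and then, are a little off and sometimes report something else, mostly with a low value. They report only what shows in the picture. A call takes as long as a camera call. They do not tell look-alikes from the thing itself.
- ctrl.masks_of(picture, name): "mask" (420x560 bool, what is visible of it) and "box" ([centre column, centre row, width, height] in pixels, round what is visible of it).
The state is a dict: "time_s": time; "q": joint angles; "joint_vel": joint speeds; "joint_efforts": joint torques, N m; "tcp_pos": TCP position; "tcp_rot": TCP orientation; "ft_force": force on the tool from outside, world axes, zero at the start; "moment": the same for the moment, N m; "width": finger opening in m.
Only numpy, scipy, OpenCV 4.12 (cv2) and the standard library are available. Lean on these libraries where they do the work, as an engineer would, in place of code of your own. Each camera call takes 0.05 s, during which the arm holds its last target.

## Task

Split the two-part plaster mould: take the wooden wedge from the rubber mat and work it gently into the pry notches at the two ends of the seam, first one end, then the other, a little at a time, so that the upper half rises evenly and stays nearly level, until the seam stands open about 7 mm at both ends. Bear on the mould with the wedge only and without force, for the plaster chips. Then lay the wedge flat on its mat again and leave the bottles and the brush alone.

Things in the scene. Friction and masses are not known exactly. Their poses are not given: they have to be found in the camera images.
- mould: the whole mould in its wooden cradle, fixed to the bench; the cradle's battens reach 29 mm over the origin and 19 mm out from the plaster. Origin: 65 mm under the middle of the seam; it lies 0 to 12 mm over the bench (cradle boards differ in thickness). x: axis of the cast bottle (round black pour gate on the +x face); y: to the left end; z up
- lower: lower half, greyish plaster 130 (x) x 140 (y) x 50 high, fixed in the cradle; origin and axes as the mould's
- upper: upper half, off-white plaster 130 x 140 x 45 high, about 0.75 kg, press-fitted on four blue plastic natches 11 mm long that hold by friction all along: each end stays where it is left. Lifting an end takes about 12 N there, pivots the block about its other end and leaves that end's opening as it is. Natches break if one end stands over 5 mm higher than the other. Origin: centre of its underside; z up
- seam (a point): middle of the lower half's flat, level seam face (130 x 140); axes as the mould's. In the middle of both end faces (70 mm from here to +y and -y) a pry notch is cut into the underside of the upper half: 32 wide, 26 deep, 3 mm high when closed, roof level; its floor is the seam face. The plaster chips if the wedge presses on it with over 30 N
- edge_left (a point): on the upper half's underside plane at the middle of its left (+y) end: its height over the seam point is the opening of the seam at the left end, 0 when closed; the notch there is 3 mm higher than this opening
- edge_right (a point): the same at the right (-y) end
- wedge: waxed hardwood wedge, 140 long, 24 wide, about 0.11 kg, flat underneath; friction on plaster about 0.3; under load wedge and plaster give about 0.7 mm. Blade: 60 long, dark, 2 mm thick at the square tip, thickening by 0.267 mm per mm to 18 mm. Handle: 80 long, 30 high. Origin: under the wedge on its underside, 90 mm behind the tip; x points to the tip, z up
- wedge_grip (a point): point in the handle at which to grip the wedge across its 24 mm: half-way up (15 mm over the underside), 90 mm behind the tip and 50 mm from the handle's rear end. x points to the tip, z up
- mat: black rubber mat, fixed, 210 (x) x 100 (y) x 3 thick, left or right of the mould, on which the wedge lies lengthwise. Origin: centre of its underside
- bat: empty round plaster bat, fixed, 140 across, 14 thick, on the other side of the mould; origin: centre of its underside
- bottle1_mid (a point): unfired clay bottle, 100 high, 70 at the widest, loose, standing beyond the mould; point half-way up
- bottle2_mid (a point): another such bottle; point half-way up
- brush: brush 190 long, loose, lying beyond the mould; origin at its middle on the bench
Not all that is in view belongs to the job. There is more than one size of the wedge; the job needs the smallest.

How it is judged (in metres and radians):
On the way, in this order (a step that is already met when the one before it is completed fails the run):
1. with the wedge, one end of the seam is opened by at least 1 mm (contact force between wedge and upper above 1 N and z of any of edge_left, edge_right in the frame of seam above 0.001 m), for 0.1 s.
2. with the wedge, the other end too is opened by at least 1 mm (contact force between wedge and upper above 1 N and z of each of edge_left, edge_right in the frame of seam above 0.001 m), for 0.1 s.
3. with the wedge, both ends are opened by at least 5.5 mm (contact force between wedge and upper above 1 N and z of each of edge_left, edge_right in the frame of seam above 0.0055 m), for 0.1 s.
At the end, for the whole second after the job is handed in: the seam stands open 5.5 to 9 mm at both ends, the two alike within 2 mm; the wedge lies flat and still on its mat, its grip point within 60 mm (along) and 45 mm (across) of the mat's middle (z of edge_left in the frame of seam between 0.0055 and 0.009 m and z of edge_right in the frame of seam between 0.0055 and 0.009 m and angle between upper's own z axis and vertical below 0.0143 rad and x of wedge_grip in the frame of mat between -0.06 and 0.06 m and y of wedge_grip in the frame of mat between -0.045 and 0.045 m and z of wedge_grip in the frame of mat below 0.022 m and angle between wedge's own z axis and vertical below 0.1 rad and linear speed of wedge below 0.01 m/s); the robot touches nothing.
It fails at once if one end of the upper half stands over 5 mm higher than the other (the natches break) (angle between upper's own z axis and vertical above 0.0357 rad).
It fails at once if the wedge presses on the upper half with over 30 N (the plaster chips) (contact force between wedge and upper above 30 N).
It fails at once if the wedge presses on the lower half with over 30 N (the plaster chips) (contact force between wedge and lower above 30 N).
It fails at once if the hand or arm presses on the mould (contact force between any of the fingers, the arm and mould above 2 N).
It fails at once if a bottle or the brush is shifted by over 15 mm (distance of any of bottle1_mid, bottle2_mid, brush from where it was at the start of the episode above 0.015 m).
It also fails if it takes over 72 s, if anything falls off the work surface, if the arm or the gripper's body presses on something with over 40 N, if the wrist force passes 120 N, or if a joint passes its speed limit or range.

## Working session

There is one attempt and no reset: what is moved stays moved. The work goes in short steps, Python scripts to look and compute and a tool call to move; the robot and the scene stay as the last step left them, time stands still between calls to the robot, and variables do not carry over. Pictures are saved under pics/ and viewed, and the job is handed in when it is done.

Besides the shell and the picture viewer there is one more tool, called after "Call:" in YAML: its name, and indented under it one key for each argument. move_arm: Moves the arm, as the interface text tells. Its arguments: {"type":"object","properties":{"moves":{"type":"array","items":{"type":"array","items":{"type":"array","items":{"type":"number"}}}},"squeeze":{"type":"number"}},"required":["moves"]}

```bash
mkdir -p pics; ls
cat > h.py <<'E'
import numpy as np, cv2
from cell import ctrl
def save(img,name,s=None):
    cv2.imwrite('pics/'+name, cv2.cvtColor(img,cv2.COLOR_RGB2BGR))
def intr(f):
    H=f['img'].shape[0]; fl=H/2/np.tan(np.radians(f['fov_y'])/2); return fl
def pts(f,uv,z=None):
    uv=np.atleast_2d(np.array(uv,float)); fl=intr(f)
    d=np.stack([(uv[:,0]-f['cx'])/fl,(uv[:,1]-f['cy'])/fl],1)
    s=d.copy()
    for _ in range(20): s=d/(1+f['k1']*(s**2).sum(1,keepdims=True))
    r=np.c_[s,np.ones(len(s))]
    if z is None: z=f['depth'][uv[:,1].astype(int),uv[:,0].astype(int)]
    c=r*np.asarray(z).reshape(-1,1)
    return c@np.array(f['rotation']).T+np.array(f['origin'])
def ray(f,uv):
    p=pts(f,uv,z=np.ones(len(np.atleast_2d(uv)))); o=np.array(f['origin']); return o,p-o
def onplane(f,uv,h):
    o,d=ray(f,uv); t=(h-o[2])/d[:,2]; return o+d*t[:,None]
def proj(f,P):
    c=(np.atleast_2d(P)-np.array(f['origin']))@np.array(f['rotation']); s=c[:,:2]/c[:,2:]; r2=(s**2).sum(1,keepdims=True)
    return s*(1+f['k1']*r2)*intr(f)+[f['cx'],f['cy']]
E
python3 - <<'E'
from h import *
s=ctrl.read_state(); print({k:np.round(v,3).tolist() for k,v in s.items()})
import pickle
for n in ['side','top']:
    f=ctrl.grab_frame(n); save(f['img'],n+'0.png'); pickle.dump(f,open(n+'0.pkl','wb'))
    print(n,f['fov_y'],f['cx'],f['cy'],f['k1'],np.round(f['origin'],3),np.round(f['rotation'],3).tolist())
    for nm in ['mould','upper','lower','wedge','mat','bat','bottle1_mid','brush']:
        for r in ctrl.masks_of(f,nm)[:4]:
            print(nm,round(r['score'],2),np.round(r['box'],0),r['mask'].sum())
E
```

```text
pics
{'time_s': 0.0, 'q': [69.894, 20.598, 86.598, -0.001, 72.911, -6.593], 'joint_vel': [0.043, 0.007, -0.023, -0.028, -0.103, 0.02], 'joint_efforts': [0.002, -51.538, -27.073, 0.068, 0.035, -0.0], 'tcp_pos': [0.14, 0.583, 0.247], 'tcp_rot': [[0.234, -0.001, -0.972], [0.972, -0.002, 0.234], [-0.002, -1.0, 0.0]], 'ft_force': [-0.01, -0.13, 0.213], 'moment': [-0.022, -0.024, 0.038], 'width': 0.088}
side 51.76469086073357 276.20421250762814 205.24413997189532 -0.08641784999822275 [0.492 0.794 0.73 ] [[-0.998, -0.027, 0.063], [-0.065, 0.645, -0.761], [-0.02, -0.764, -0.645]]
mould 0.79 [277. 206. 101.  92.] 6569
upper 0.88 [277. 188.  68.  56.] 2839
lower 0.67 [277. 209.  70.  40.] 851
wedge 0.98 [410. 383.  82.  75.] 2297
wedge 0.86 [274. 332.  72.  21.] 1199
mat 0.63 [284. 334. 112.  46.] 3712
bat 0.64 [293. 151.  50.  29.] 1038
bottle1_mid 0.82 [177. 294.  34.  44.] 1208
bottle1_mid 0.75 [276. 212.  63.  35.] 735
brush 0.7 [292. 151.  48.  26.] 1008
brush 0.65 [200. 212.  71.  20.] 721
top 47.20176959778654 283.74268640989004 211.55200802821824 -0.045560279969459036 [0.367 0.059 1.266] [[-0.007, -0.987, 0.158], [-1.0, 0.008, 0.006], [-0.007, -0.158, -0.987]]
mould 0.94 [318. 216.  93.  94.] 6356
upper 0.63 [319. 212.  66.  64.] 3264
upper 0.3 [321. 142.  17.  72.] 774
wedge 0.9 [151. 322.  65.  61.] 1249
wedge 0.82 [245. 310.  75.  44.] 1097
wedge 0.62 [188. 223.  12.  55.] 530
mat 0.62 [191. 230.  47.  85.] 2415
bat 0.54 [322. 144.  21.  72.] 834
bottle1_mid 0.81 [211. 149.  26.  22.] 535
brush 0.97 [320. 144.  16.  70.] 784
```

View images.

View pics/side0.png

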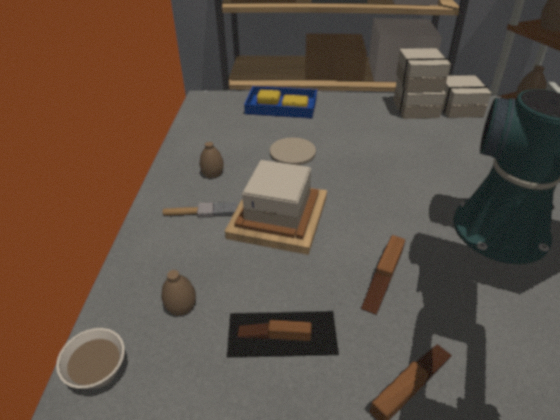

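View pics/top0.png

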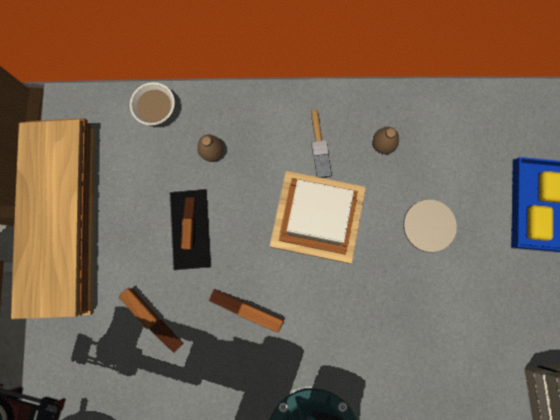

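Run:
```python
from h import *
import pickle
F={}
for n in ['side','top']:
    f=ctrl.grab_frame(n); F[n]=f; pickle.dump(f,open(n+'1.pkl','wb'))
    for nm in ['upper','wedge','mat','mould']:
        for r in ctrl.masks_of(f,nm)[:3]:
            m=r['mask']; ys,xs=np.nonzero(m); P=pts(f,np.c_[xs,ys]); ok=f['depth'][ys,xs]>0; P=P[ok]
            print(n,nm,round(r['score'],2),len(P),'med',np.round(np.median(P,0),4),'zpct',np.round(np.percentile(P[:,2],[5,25,50,75,95]),4))
            if nm in('upper','wedge','mat'):
                zt=np.percentile(P[:,2],90); 
                top=P[np.abs(P[:,2]-zt)<0.006] if nm!='wedge' else P
                # plane-fit
                A=np.c_[top[:,:2]-top[:,:2].mean(0),np.ones(len(top))]; c,res,_,_=np.linalg.lstsq(A,top[:,2],rcond=None)
                rect=cv2.minAreaRect((top[:,:2]*1000).astype(np.float32))
                print('   plane',np.round(c,4),'rms',np.std(top[:,2]-A@c),'rect',rect)
f=F['top']; 
c=f['img'][150:290,160:400]; save(cv2.resize(c,None,fx=3.3,fy=3.3,interpolation=cv2.INTER_CUBIC),'topcrop.png')
f=F['side']; c=f['img'][130:360,210:350]; save(cv2.resize(c,None,fx=2.6,fy=2.6,interpolation=cv2.INTER_CUBIC),'sidecrop.png')
```

```text
side upper 0.88 2892 med [0.5527 0.0112 0.1199] zpct [0.0831 0.1093 0.1199 0.121  0.1223]
   plane [ 0.0012 -0.0054  0.1205] rms 0.001395434400215227 rect ((554.0614624023438, -19.08354949951172), (144.9626922607422, 130.3275909423828), 77.74154663085938)
side upper 0.34 669 med [ 0.7498 -0.1831  0.0544] zpct [0.0093 0.0345 0.0544 0.0734 0.0975]
   plane [ 0.0595 -0.0923  0.0859] rms 0.0032898972871358806 rect ((755.2249755859375, -195.79446411132812), (34.26675796508789, 22.025352478027344), 6.715091228485107)
side wedge 0.79 1161 med [0.5313 0.3285 0.0213] zpct [0.0061 0.0125 0.0213 0.0327 0.0348]
   plane [-0.1907 -0.4649  0.022 ] rms 0.0073680540338425604 rect ((542.0828857421875, 321.9411926269531), (26.77479362487793, 139.2158966064453), 88.79398345947266)
side wedge 0.66 2239 med [0.3095 0.4329 0.0409] zpct [0.0063 0.0183 0.0409 0.0429 0.0445]
   plane [ 0.2335 -0.014   0.0316] rms 0.010528434935232207 rect ((292.66998291015625, 409.7918701171875), (200.30210876464844, 41.62983703613281), 42.89863967895508)
side mat 0.73 3464 med [0.5226 0.3349 0.0036] zpct [0.0014 0.0027 0.00
[... 1127 characters left out ...]
0.35711669921875, 413.9880676269531), (210.18377685546875, 42.717010498046875), 44.726318359375)
top wedge 0.58 508 med [0.5296 0.3191 0.0291] zpct [0.0061 0.0147 0.0291 0.0329 0.0362]
   plane [-0.1917  0.239   0.0241] rms 0.006913721535330618 rect ((539.4845581054688, 320.7032775878906), (24.98794174194336, 138.31333923339844), 88.93003845214844)
top mat 0.96 2368 med [0.5186 0.3075 0.0028] zpct [-0.0015  0.001   0.0028  0.0045  0.0072]
   plane [ 0.0003 -0.004   0.0036] rms 0.0020841079206356037 rect ((526.204833984375, 316.0352783203125), (211.1840057373047, 100.97587585449219), 4.592960357666016)
top mould 0.84 6358 med [ 0.5411 -0.0165  0.0657] zpct [0.0229 0.028  0.0657 0.1202 0.1231]
```

View pics/topcrop.png

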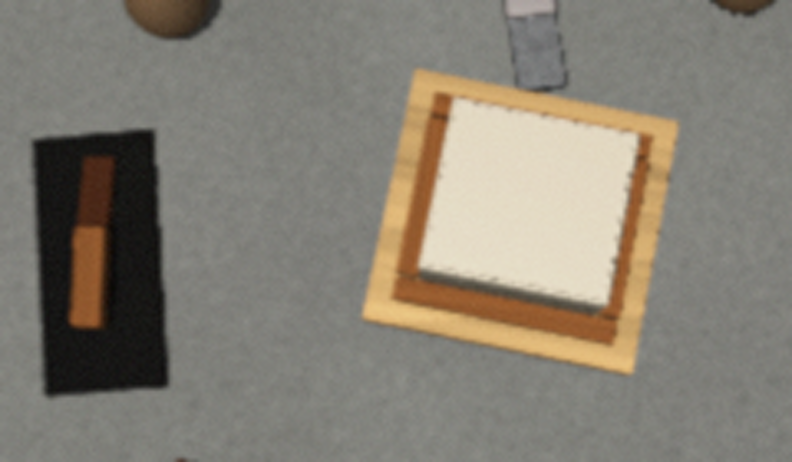

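View pics/sidecrop.png

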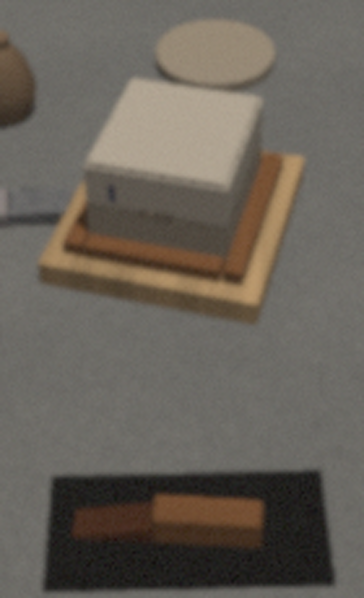

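```bash
cat >> h.py <<'E'
from scipy.spatial.transform import Rotation as R
def plan(p0,yaw0,p1,yaw1,n,close):
    """n rows linear from pose to pose, tool down; yaw = yaw of tool x"""
    p0=np.array(p0,float);p1=np.array(p1,float)
    rows=[]
    for i in range(n):
        a=np.radians(yaw0+(yaw1-yaw0)*i/n); dy=(yaw1-yaw0)/n
        X=np.array([np.cos(a),np.sin(a),0]);Y=np.array([0,0,-1.]);Z=np.cross(X,Y)
        d=(p1-p0)/n
        rows.append([close]+[round(float(d@v),4) for v in (X,Y,Z)]+[0,round(-dy,2),0])
    return rows
def toolyaw(s): 
    r=np.array(s['tcp_rot']); return np.degrees(np.arctan2(r[1,0],r[0,0]))
def show(rows):
    for k in range(0,len(rows),10): print('[['+','.join(str(r).replace(' ','') for r in rows[k:k+10])+']]')
E
python3 - <<'E'
from h import *
import pickle
for n in ['side','top']:
    f=ctrl.grab_frame(n)
    for nm in ['wedge','bottle1_mid','brush']:
        for r in ctrl.masks_of(f,nm)[:3]:
            ys,xs=np.nonzero(r['mask']); P=pts(f,np.c_[xs,ys])
            c=np.median(P,0)
            if nm=='wedge':
                if abs(c[0]-.53)>.04: continue
                for lo,hi in ((.027,.05),(.0,.024)):
                    top=P[(P[:,2]>lo)&(P[:,2]<hi)]
                    print(n,lo,len(top),np.median(top[:,2]),cv2.minAreaRect((top[:,:2]*1000).astype(np.float32)), np.percentile(top[:,0],[1,99]))
            else: print(n,nm,round(r['score'],2),np.round(P.min(0),3),np.round(P.max(0),3),np.round(c,3))
s=ctrl.read_state()
show(plan(s['tcp_pos'],toolyaw(s),[.521,.322,.15],-91,30,0))
E
```

```text
side 0.027 494 0.033099028000792896 ((511.7321472167969, 323.1799011230469), (25.553991317749023, 78.68408966064453), 87.3794174194336) [0.47275605 0.549753  ]
side 0.0 638 0.012980123593180404 ((542.4786376953125, 313.6606140136719), (42.65799331665039, 137.78944396972656), 88.98509216308594) [0.47595341 0.61018201]
side bottle1_mid 0.57 [ 0.492  0.189 -0.002] [0.794 0.794 0.73 ] [0.73  0.281 0.063]
side brush 0.83 [ 0.492 -0.078 -0.003] [0.862 0.794 0.73 ] [ 0.737 -0.02   0.017]
side brush 0.25 [ 0.475 -0.085  0.03 ] [0.632 0.794 0.73 ] [0.55  0.046 0.057]
top 0.027 280 0.032599291569901157 ((510.9615478515625, 321.7972412109375), (24.58395767211914, 78.90628814697266), 88.95967864990234) [0.47170717 0.55009908]
top 0.0 239 0.013149270141258107 ((540.753662109375, 323.4478454589844), (31.30257225036621, 140.52490234375), 89.60891723632812) [0.47678574 0.60874762]
top bottle1_mid 0.85 [0.367 0.059 0.029] [0.762 0.294 1.266] [0.727 0.257 0.07 ]
top brush 0.94 [ 0.367 -0.058 -0.004] [0.849 0.059 1.266] [ 0.731 -0.028  0.018]
[[[0,-0.0055,0.0033,-0.0144,0,np.float64(5.58),0],[0,-0.0041
[... 648 characters left out ...]
,0],[0,0.0137,0.0033,-0.007,0,np.float64(5.58),0],[0,0.0143,0.0033,-0.0057,0,np.float64(5.58),0],[0,0.0148,0.0033,-0.0043,0,np.float64(5.58),0],[0,0.0151,0.0033,-0.0028,0,np.float64(5.58),0],[0,0.0153,0.0033,-0.0013,0,np.float64(5.58),0]]]
[[[0,0.0154,0.0033,0.0002,0,np.float64(5.58),0],[0,0.0153,0.0033,0.0017,0,np.float64(5.58),0],[0,0.0151,0.0033,0.0032,0,np.float64(5.58),0],[0,0.0147,0.0033,0.0046,0,np.float64(5.58),0],[0,0.0142,0.0033,0.006,0,np.float64(5.58),0],[0,0.0135,0.0033,0.0074,0,np.float64(5.58),0],[0,0.0127,0.0033,0.0087,0,np.float64(5.58),0],[0,0.0118,0.0033,0.0099,0,np.float64(5.58),0],[0,0.0108,0.0033,0.011,0,np.float64(5.58),0],[0,0.0097,0.0033,0.012,0,np.float64(5.58),0]]]
```

Call:
move_arm:
  moves:
    - [[0,-0.0055,0.003,-0.0144,0,5.6,0],[0,-0.004,0.003,-0.0148,0,5.6,0],[0,-0.0026,0.003,-0.0152,0,5.6,0],[0,-0.001,0.003,-0.0154,0,5.6,0],[0,0.0004,0.003,-0.0154,0,5.6,0],[0,0.002,0.003,-0.0153,0,5.6,0],[0,0.0033,0.003,-0.015,0,5.6,0],[0,0.005,0.003,-0.0146,0,5.6,0],[0,0.006,0.003,-0.0141,0,5.6,0],[0,0.0075,0.003,-0.0134,0,5.6,0]]

```text
time_s: 2.63
tcp_pos: [0.2686, 0.4937, 0.2174]
tcp_rot: [[0.95, 0.0, -0.313], [0.313, 0.004, 0.95], [0.002, -1.0, 0.004]]
ft_force: [-0.2, 0.6, -0.6]
width: 0.0879
```

Call:
move_arm:
  moves:
    - [[0,0.009,0.003,-0.0126,0,5.6,0],[0,0.01,0.003,-0.0117,0,5.6,0],[0,0.011,0.003,-0.0107,0,5.6,0],[0,0.012,0.003,-0.0096,0,5.6,0],[0,0.013,0.003,-0.0083,0,5.6,0],[0,0.0137,0.003,-0.007,0,5.6,0],[0,0.0143,0.003,-0.0057,0,5.6,0],[0,0.0148,0.003,-0.0043,0,5.6,0],[0,0.015,0.003,-0.0028,0,5.6,0],[0,0.0153,0.003,-0.0013,0,5.6,0]]

```text
time_s: 3.47
tcp_pos: [0.3959, 0.394, 0.1864]
tcp_rot: [[0.759, 0.002, 0.652], [-0.652, 0.006, 0.759], [-0.002, -1.0, 0.006]]
ft_force: [0.2, 0.1, -0.6]
width: 0.0876
```

Call:
move_arm:
  moves:
    - [[0,0.0154,0.003,0.0002,0,5.6,0],[0,0.0153,0.003,0.0017,0,5.6,0],[0,0.015,0.003,0.0032,0,5.6,0],[0,0.0147,0.003,0.0046,0,5.6,0],[0,0.0142,0.003,0.006,0,5.6,0],[0,0.0135,0.003,0.0074,0,5.6,0],[0,0.0127,0.003,0.0087,0,5.6,0],[0,0.0118,0.003,0.0099,0,5.6,0],[0,0.0108,0.003,0.011,0,5.6,0],[0,0.0097,0.003,0.012,0,5.6,0]]

```text
time_s: 4.3
tcp_pos: [0.5185, 0.2876, 0.1553]
tcp_rot: [[-0.166, 0.004, 0.986], [-0.986, 0.007, -0.166], [-0.008, -1.0, 0.003]]
ft_force: [-0.1, -1.2, 0.4]
width: 0.0878
```

```bash
cat >> h.py <<'E'
def go(p1,yaw1,n,close):
    s=ctrl.read_state(); y0=toolyaw(s)
    print('t',s['time_s'],'pos',np.round(s['tcp_pos'],4),'yaw',round(float(y0),2),'down',np.round(np.array(s['tcp_rot'])[:,1],4),'F',np.round(s['ft_force'],2),'w',round(float(s['width']),4),'q',np.round(s['q'],1))
    if p1 is None: return s
    show([[float(v) for v in r] for r in plan(s['tcp_pos'],y0,p1,yaw1,n,close)])
    d=np.array(p1)-s['tcp_pos']; print('tool-frame delta',np.round(np.array(s['tcp_rot']).T@d,4),'turn y',round(float(y0-yaw1),2))
    return s
E
python3 -c "
from h import *
go([.521,.322,.15],-92,10,0)"
```

```text
t 4.3 pos [0.5185 0.2876 0.1553] yaw -99.58 down [ 0.0039  0.007  -1.    ] F [-0.07 -1.19  0.43] w 0.0878 q [ 22.2  25.3  93.6   0.3  60.8 121.6]
[[[0.0,-0.0034,0.0005,-0.0003,0.0,-0.76,0.0],[0.0,-0.0034,0.0005,-0.0003,0.0,-0.76,0.0],[0.0,-0.0034,0.0005,-0.0002,0.0,-0.76,0.0],[0.0,-0.0034,0.0005,-0.0002,0.0,-0.76,0.0],[0.0,-0.0034,0.0005,-0.0001,0.0,-0.76,0.0],[0.0,-0.0034,0.0005,-0.0001,0.0,-0.76,0.0],[0.0,-0.0034,0.0005,-0.0001,0.0,-0.76,0.0],[0.0,-0.0034,0.0005,-0.0,0.0,-0.76,0.0],[0.0,-0.0034,0.0005,0.0,0.0,-0.76,0.0],[0.0,-0.0034,0.0005,0.0001,0.0,-0.76,0.0]]]
tool-frame delta [-0.0343  0.0055 -0.0033] turn y -7.58
```

```bash
cat >> h.py <<'E'
def to(p1,yaw1):
    """total delta in tool axes, and rotvec deg in tool axes to a level tool-down pose"""
    s=go(None,0,0,0); Rm=np.array(s['tcp_rot']); a=np.radians(yaw1)
    X=np.array([np.cos(a),np.sin(a),0]);Y=np.array([0,0,-1.]);T=np.c_[X,Y,np.cross(X,Y)]
    print('delta tool',np.round(Rm.T@(np.array(p1)-s['tcp_pos']),4),'rotvec',np.round(np.degrees(R.from_matrix(Rm.T@T).as_rotvec()),2))
E
python3 -c "
from h import *
to([.521,.322,.15],-92)"
```

```text
t 4.3 pos [0.5185 0.2876 0.1553] yaw -99.58 down [ 0.0039  0.007  -1.    ] F [-0.07 -1.19  0.43] w 0.0878 q [ 22.2  25.3  93.6   0.3  60.8 121.6]
delta tool [-0.0343  0.0055 -0.0033] rotvec [-0.18 -7.58 -0.42]
```

Call:
move_arm:
  moves:
    - [[0,-0.0086,0.001,-0.0008,0,-1.9,-0.1],[0,-0.0086,0.001,-0.0008,0,-1.9,-0.1],[0,-0.0086,0.001,0,-0.1,-1.9,-0.1],[0,-0.0086,0.001,0,-0.1,-1.9,-0.1],[0,0,0.018,0,0,0,0],[0,0,0.018,0,0,0,0],[0,0,0.018,0,0,0,0],[0,0,0.018,0,0,0,0],[0,0,0.018,0,0,0,0],[0,0,0,0,0,0,0]]

```text
time_s: 5.13
tcp_pos: [0.522, 0.335, 0.06]
tcp_rot: [[0.002, 0.005, 1.0], [-1.0, 0.004, 0.002], [-0.004, -1.0, 0.005]]
ft_force: [-1.0, 0.6, 0.3]
width: 0.0876
```

```bash
python3 -c "
from h import *
f=ctrl.grab_frame('side')
to([.521,.322,.030],-92)
c=f['img'][230:400,190:380]; save(cv2.resize(c,None,fx=3.5,fy=3.5,interpolation=cv2.INTER_CUBIC),'g1.png')"
```

```text
t 5.1833 pos [0.5227 0.3355 0.0614] yaw -89.87 down [ 0.0065  0.0052 -1.    ] F [ 0.48  0.73 -0.05] w 0.0881 q [2.630e+01 3.400e+01 9.400e+01 1.000e-01 5.150e+01 1.161e+02]
delta tool [ 0.0137  0.0313 -0.0019] rotvec [-0.37  2.13 -0.3 ]
```

View pics/g1.png

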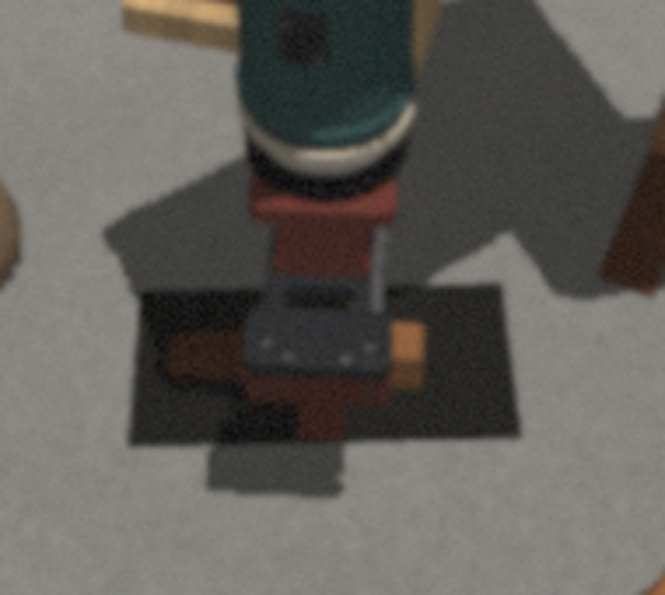

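Call:
move_arm:
  moves:
    - [[0,0.006,0,-0.001,0,1,0],[0,0.006,0,-0.001,-0.3,1,-0.3],[0,0,0,0,0,0,0],[0,0,0.008,0,0,0,0],[0,0,0.008,0,0,0,0],[0,0,0.006,0,0,0,0],[0,0,0.004,0,0,0,0],[0,0,0,0,0,0,0],[0,0,0,0,0,0,0],[0,0,0,0,0,0,0]]

```text
time_s: 6.02
tcp_pos: [0.5228, 0.3255, 0.0377]
tcp_rot: [[-0.031, 0.007, 0.999], [-1.0, 0.003, -0.031], [-0.003, -1.0, 0.007]]
ft_force: [0.6, -0.6, 0.4]
width: 0.0878
```

```bash
python3 -c "
from h import *
to([.521,.322,.030],-92)"
```

```text
t 6.0167 pos [0.5228 0.3255 0.0377] yaw -91.77 down [ 0.0072  0.0029 -1.    ] F [ 0.57 -0.55  0.35] w 0.0878 q [ 25.5  35.6  95.4  -0.   48.5 117.3]
delta tool [ 0.0036  0.0077 -0.0018] rotvec [-0.4   0.23 -0.18]
```

Call:
move_arm:
  moves:
    - [[0,0.0036,0,-0.001,-0.4,0,-0.2],[0,0,0.004,0,0,0,0],[0,0,0.004,0,-0.3,0,0],[0,0,0,0,0,0,0],[0,0,0,0,0,0,0],[0,0,0,0,0,0,0],[0,0,0,0,0,0,0],[0,0,0,0,0,0,0],[0,0,0,0,0,0,0],[0,0,0,0,0,0,0]]

```text
time_s: 6.85
tcp_pos: [0.5221, 0.3218, 0.0294]
tcp_rot: [[-0.031, -0.006, 1.0], [-1.0, -0.0, -0.031], [0.0, -1.0, -0.006]]
ft_force: [-0.0, 0.2, -0.7]
width: 0.0875
```

```bash
python3 -c "
from h import *
to([.521,.322,.030],-92)"
```

```text
t 6.85 pos [0.5221 0.3218 0.0294] yaw -91.76 down [-5.6e-03 -1.0e-04 -1.0e+00] F [-0.02  0.17 -0.67] w 0.0875 q [ 25.1  36.4  95.4   0.2  48.5 116.8]
delta tool [-0.0002 -0.0006 -0.0011] rotvec [0.32 0.24 0.02]
```

Call:
move_arm:
  moves:
    - [[0,0,0,0,0.3,0,0],[0,0,0,0,0,0,0],[255,0,0,0,0,0,0],[255,0,0,0,0,0,0],[255,0,0,0,0,0,0],[255,0,0,0,0,0,0],[255,0,0,0,0,0,0],[255,0,0,0,0,0,0],[255,0,0,0,0,0,0],[255,0,0,0,0,0,0]]
  squeeze: 45

```text
time_s: 7.68
tcp_pos: [0.5222, 0.3219, 0.0297]
tcp_rot: [[-0.031, 0.001, 1.0], [-1.0, -0.0, -0.031], [0.0, -1.0, 0.001]]
ft_force: [0.5, -0.1, -0.1]
width: 0.0382
```

```bash
python3 -c "
from h import *
to([.521,.322,.130],-92)"
```

```text
t 7.6833 pos [0.5222 0.3219 0.0297] yaw -91.75 down [ 7.e-04 -1.e-04 -1.e+00] F [ 0.48 -0.08 -0.08] w 0.0382 q [ 25.2  36.3  95.6  -0.   48.1 117. ]
delta tool [-1.000e-04 -1.003e-01 -1.100e-03] rotvec [-0.04  0.25  0.01]
```

Call:
move_arm:
  moves:
    - [[255,0,0,0,0,0,0],[255,0,0,0,0,0,0],[255,0,0,0,0,0,0],[255,0,0,0,0,0,0],[255,0,-0.01,0,0,0,0],[255,0,-0.03,0,0,0,0],[255,0,-0.03,0,0,0,0],[255,0,-0.03,0,0,0,0],[255,0,-0.03,0,0,0,0],[255,0,-0.02,0,0,0,0]]

```text
time_s: 8.52
tcp_pos: [0.5172, 0.3195, 0.1815]
tcp_rot: [[-0.031, -0.013, 0.999], [-1.0, -0.007, -0.031], [0.007, -1.0, -0.013]]
ft_force: [0.3, -0.2, -1.4]
width: 0.0237
```

```bash
python3 -c "
from h import *
f=ctrl.grab_frame('side')
import pickle; pickle.dump(f,open('held.pkl','wb'))
c=f['img'][130:400,190:380]; save(cv2.resize(c,None,fx=2.2,fy=2.2,interpolation=cv2.INTER_CUBIC),'g2.png')
# top touch pose: tip over upper centre-ish from right side
c=np.array([.554,-.021]); yd=np.array([.213,.977])
p=c-yd*.09
to([p[0],p[1],.19],-12.3)
go([p[0],p[1],.19],-12.3,20,255)"
```

```text
t 8.5667 pos [0.5192 0.3205 0.1852] yaw -91.75 down [-0.008  -0.0042 -1.    ] F [1.54 0.06 0.75] w 0.024 q [ 25.2  25.1  88.9  -0.   66.6 117. ]
delta tool [ 0.4288 -0.0031  0.0287] rotvec [  0.55 -79.46  -0.1 ]
t 8.5667 pos [0.5192 0.3205 0.1852] yaw -91.75 down [-0.008  -0.0042 -1.    ] F [1.54 0.06 0.75] w 0.024 q [ 25.2  25.1  88.9  -0.   66.6 117. ]
[[[255.0,0.0214,-0.0002,0.0014,0.0,-3.97,0.0],[255.0,0.0215,-0.0002,-0.0001,0.0,-3.97,0.0],[255.0,0.0214,-0.0002,-0.0015,0.0,-3.97,0.0],[255.0,0.0213,-0.0002,-0.003,0.0,-3.97,0.0],[255.0,0.021,-0.0002,-0.0045,0.0,-3.97,0.0],[255.0,0.0207,-0.0002,-0.0059,0.0,-3.97,0.0],[255.0,0.0202,-0.0002,-0.0073,0.0,-3.97,0.0],[255.0,0.0196,-0.0002,-0.0087,0.0,-3.97,0.0],[255.0,0.019,-0.0002,-0.0101,0.0,-3.97,0.0],[255.0,0.0182,-0.0002,-0.0114,0.0,-3.97,0.0]]]
[[[255.0,0.0174,-0.0002,-0.0126,0.0,-3.97,0.0],[255.0,0.0165,-0.0002,-0.0138,0.0,-3.97,0.0],[255.0,0.0155,-0.0002,-0.0149,0.0,-3.97,0.0],[255.0,0.0144,-0.0002,-0.0159,0.0,-3.97,0.0],[255.0,0.0133,-0.0002,-0.0169,0.0,-3.97,0.0],[255.0,0.0121,-0.0002,-0.0178,0.0,-3.97,0.0],[255.0,0.0108,-0.0002,-0.0186,0.0,-3.97,0.0],[255.0,0.0095,-0.0002,-0.0193,0.0,-3.97,0.0],[255.0,0.0082,-0.0002,-0.0199,0.0,-3.97,0.0],[255.0,0.0068,-0.0002,-0.0204,0.0,-3.97,0.0]]]
tool-frame delta [ 0.4288 -0.0031  0.0287] turn y -79.45
```

View pics/g2.png

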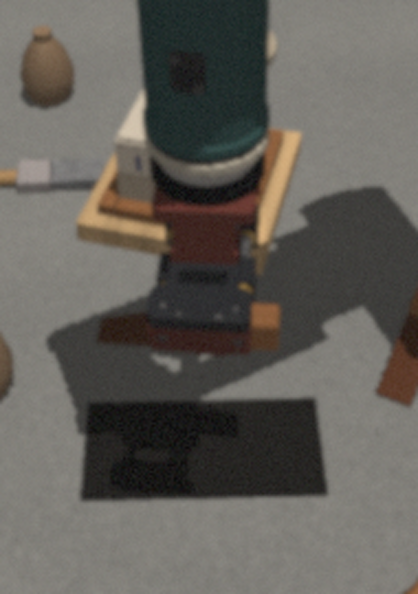

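Call:
move_arm:
  moves:
    - [[255,0.0214,0,0.0014,0,-4,0],[255,0.0215,0,0,0,-4,0],[255,0.0214,0,-0.0015,0,-4,0],[255,0.0213,0,-0.003,0,-4,0],[255,0.021,0,-0.0045,0,-4,0],[255,0.0207,0,-0.006,0,-4,0],[255,0.02,0,-0.0073,0,-4,0],[255,0.0196,0,-0.0087,0,-4,0],[255,0.019,0,-0.01,0,-4,0],[255,0.018,0,-0.0114,0,-4,0]]

```text
time_s: 9.4
tcp_pos: [0.5298, 0.1027, 0.1907]
tcp_rot: [[0.649, 0.0, 0.761], [-0.761, 0.001, 0.649], [-0.001, -1.0, 0.001]]
ft_force: [0.8, -0.7, -0.6]
width: 0.0236
```

Call:
move_arm:
  moves:
    - [[255,0.0174,0,-0.0126,0,-4,0],[255,0.0165,0,-0.0138,0,-4,0],[255,0.0155,0,-0.015,0,-4,0],[255,0.0144,0,-0.016,0,-4,0],[255,0.0133,0,-0.017,0,-4,0],[255,0.012,0,-0.0178,0,-4,0],[255,0.011,0,-0.0186,0,-4,0],[255,0.0095,0,-0.0193,0,-4,0],[255,0,0,0,0,0,0],[255,0,0,0,0,0,0]]

```text
time_s: 10.23
tcp_pos: [0.5419, -0.0811, 0.19]
tcp_rot: [[0.962, -0.003, 0.275], [-0.275, 0.0, 0.962], [-0.003, -1.0, -0.0]]
ft_force: [0.5, 0.2, -1.4]
width: 0.0238
```

```bash
python3 -c "
from h import *
c=np.array([.554,-.021]); yd=np.array([.213,.977])
p=c-yd*.11
to([p[0],p[1],.16],-12.3)"
```

```text
t 10.2333 pos [ 0.5419 -0.0811  0.19  ] yaw -15.93 down [-2.9e-03  3.0e-04 -1.0e+00] F [ 0.51  0.2  -1.36] w 0.0238 q [-15.7  19.9  96.8  -0.   63.5   0.2]
delta tool [ 0.0022  0.03   -0.0486] rotvec [ 0.02 -3.63 -0.16]
```

Call:
move_arm:
  moves:
    - [[255,0.001,0.006,-0.012,0,-1.2,0],[255,0.001,0.006,-0.012,0,-1.2,-0.1],[255,0,0.006,-0.012,0,-1.2,-0.1],[255,0,0.006,-0.008,0,0,0],[255,0,0.003,0,0,0,0],[255,0,0.001,0,0,0,0],[255,0,0,0,0,0,0],[255,0,0,0,0,0,0],[255,0,0,0,0,0,0],[255,0,0,0,0,0,0]]

```text
time_s: 11.07
tcp_pos: [0.5317, -0.1183, 0.161]
tcp_rot: [[0.976, -0.0, 0.217], [-0.217, 0.003, 0.976], [-0.001, -1.0, 0.003]]
ft_force: [0.3, -0.2, -0.6]
width: 0.0238
```

```bash
python3 -c "
from h import *
c=np.array([.554,-.021]); yd=np.array([.213,.977])
p=c-yd*.11
to([p[0],p[1],.1472],-12.3)
f=ctrl.grab_frame('top'); 
c=f['img'][150:290,220:420]; save(cv2.resize(c,None,fx=3.8,fy=3.8,interpolation=cv2.INTER_CUBIC),'g3.png')
import pickle; pickle.dump(f,open('g3.pkl','wb'))
"
```

```text
t 11.0667 pos [ 0.5317 -0.1183  0.161 ] yaw -12.53 down [-2.0e-04  3.3e-03 -1.0e+00] F [ 0.29 -0.24 -0.6 ] w 0.0238 q [-19.9  21.6  99.    0.2  59.5  -7.5]
delta tool [ 0.0011  0.0138 -0.0102] rotvec [-0.18 -0.23 -0.05]
```

View pics/g3.png

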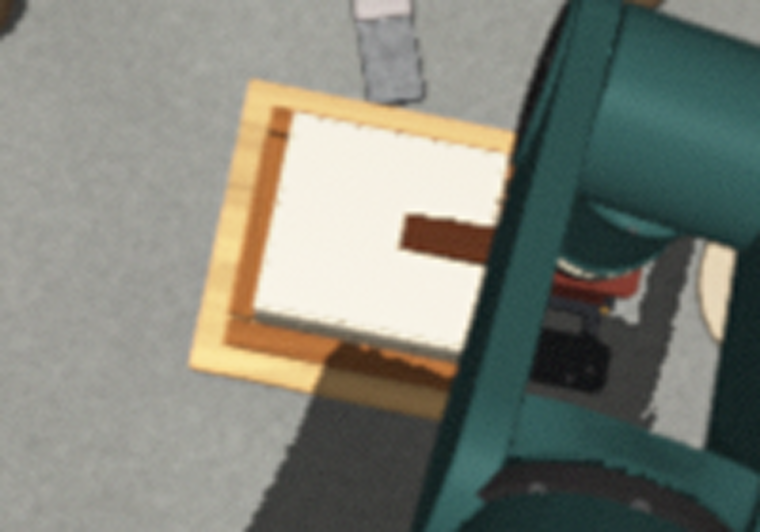

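```bash
python3 -c "
from h import *
import pickle
f=pickle.load(open('g3.pkl','rb'))
u=lambda x,y:(x/3.8-0.37+220,y/3.8-0.37+150)
C=onplane(f,[u(293,109),u(507,154),u(257,311),u(460,349)],.1205)
print(np.round(C,4))
tip=onplane(f,[u(405,215),u(402,249)],.1363); print(np.round(tip,4))
# line mid far/near edges, along yaw -12.3
a=np.radians(-12.3); X=np.array([np.cos(a),np.sin(a)]); Y=np.array([-np.sin(a),np.cos(a)])
print('corners in XY',np.round(np.c_[C[:,:2]@X,C[:,:2]@Y],4)); print('tip',np.round(np.c_[tip[:,:2]@X,tip[:,:2]@Y],4))
tc=np.array([.5317,-.1183]); print('tcp',tc@X,tc@Y, 'c', np.array([.554,-.021])@X,np.array([.554,-.021])@Y)
print(np.degrees(np.arctan2(*(C[1]-C[0])[:2])),np.degrees(np.arctan2(*(C[3]-C[2])[:2])), np.degrees(np.arctan2(*(C[0]-C[2])[:2])))
"
```

```text
[[ 0.6327  0.0341  0.1205]
 [ 0.6021 -0.1025  0.1205]
 [ 0.5024  0.0583  0.1205]
 [ 0.4773 -0.0692  0.1205]]
[[ 0.5604 -0.035   0.1363]
 [ 0.5388 -0.0327  0.1363]]
corners in XY [[0.611  0.1681]
 [0.6101 0.0281]
 [0.4784 0.164 ]
 [0.481  0.0341]]
tip [[0.555  0.0851]
 [0.5334 0.0828]]
tcp 0.5446966266235593 -0.002316235073286654 c 0.5457568863489106 0.0975008769331965
-167.36549443655446 -168.8662125745237 100.51459808424079
```

Call:
move_arm:
  moves:
    - [[255,0.0005,0.004,0,-0.2,0,0],[255,0,0.004,0,0,0,0],[255,0,0.001,0,0,0,0],[255,0,0,0,0,0,0],[255,0,0,0,0,0,0],[255,0,0,0,0,0,0],[255,0,0,0,0,0,0],[255,0,0,0,0,0,0],[255,0,0,0,0,0,0],[255,0,0,0,0,0,0]]

```text
time_s: 11.95
tcp_pos: [0.5328, -0.1182, 0.1516]
tcp_rot: [[0.976, 0.0, 0.217], [-0.217, -0.001, 0.976], [0.0, -1.0, -0.001]]
ft_force: [0.2, 0.2, -0.7]
width: 0.0239
```

```bash
python3 -c "
from h import *
c=np.array([.554,-.021]); yd=np.array([.213,.977])
p=c-yd*.11
to([p[0],p[1],.1472],-12.4)
"
```

```text
t 11.95 pos [ 0.5328 -0.1182  0.1516] yaw -12.52 down [ 1.e-04 -8.e-04 -1.e+00] F [ 0.21  0.24 -0.73] w 0.0239 q [-19.7  22.3  99.5  -0.   58.2  -7.2]
delta tool [ 0.      0.0044 -0.0105] rotvec [ 0.04 -0.12  0.01]
```

Call:
move_arm:
  moves:
    - [[255,0,0.001,0,0,0,0],[255,0,0.001,0,0,0,0],[255,0,0.001,0,0,0,0],[255,0,0,0,0,0,0],[255,0,0,0,0,0,0],[255,0,0,0,0,0,0],[255,0,0,0,0,0,0],[255,0,0,0,0,0,0],[255,0,0,0,0,0,0],[255,0,0,0,0,0,0]]

```text
time_s: 12.78
tcp_pos: [0.5329, -0.1183, 0.1483]
tcp_rot: [[0.976, 0.0, 0.217], [-0.217, -0.001, 0.976], [0.0, -1.0, -0.001]]
ft_force: [-0.2, 0.0, -1.4]
width: 0.0236
```

Call:
move_arm:
  moves:
    - [[255,0,0.0007,0,0,0,0],[255,0,0,0,0,0,0],[255,0,0,0,0,0,0],[255,0,0,0,0,0,0],[255,0,0,0,0,0,0],[255,0,0,0,0,0,0],[255,0,0,0,0,0,0],[255,0,0,0,0,0,0],[255,0,0,0,0,0,0],[255,0,0,0,0,0,0]]

```text
time_s: 13.62
tcp_pos: [0.533, -0.1183, 0.1476]
tcp_rot: [[0.976, 0.0, 0.217], [-0.217, -0.001, 0.976], [0.001, -1.0, -0.001]]
ft_force: [0.2, 0.3, -0.8]
width: 0.0242
```

Call:
move_arm:
  moves:
    - [[255,0,0.0006,0,0,0,0],[255,0,0,0,0,0,0],[255,0,0,0,0,0,0],[255,0,0,0,0,0,0],[255,0,0,0,0,0,0],[255,0,0,0,0,0,0],[255,0,0,0,0,0,0],[255,0,0,0,0,0,0],[255,0,0,0,0,0,0],[255,0,0,0,0,0,0]]

```text
time_s: 14.45
tcp_pos: [0.5333, -0.1184, 0.1474]
tcp_rot: [[0.976, 0.001, 0.217], [-0.217, -0.001, 0.976], [0.001, -1.0, -0.001]]
ft_force: [0.2, 0.8, -0.4]
width: 0.0241
```

Call:
move_arm:
  moves:
    - [[255,0,0.0006,0,0,0,0],[255,0,0,0,0,0,0],[255,0,0,0,0,0,0],[255,0,0,0,0,0,0],[255,0,0,0,0,0,0],[255,0,0,0,0,0,0],[255,0,0,0,0,0,0],[255,0,0,0,0,0,0],[255,0,0,0,0,0,0],[255,0,0,0,0,0,0]]

```text
time_s: 15.28
tcp_pos: [0.5335, -0.1185, 0.1474]
tcp_rot: [[0.976, 0.002, 0.217], [-0.217, -0.001, 0.976], [0.002, -1.0, -0.001]]
ft_force: [-0.1, -0.0, 1.0]
width: 0.0241
```

Call:
move_arm:
  moves:
    - [[255,0,-0.006,0,0,0,0],[255,0,-0.006,-0.005,0,0,0],[255,0,0,-0.014,0,0,0],[255,0,0,-0.014,0,0,0],[255,0,0,-0.014,0,0,0],[255,0,0,-0.012,0,0,0],[255,0,0,-0.006,0,0,0],[255,0,0,-0.002,0,0,0],[255,0,0,0,0,0,0],[255,0,0,0,0,0,0]]

```text
time_s: 16.12
tcp_pos: [0.5185, -0.1882, 0.1629]
tcp_rot: [[0.976, 0.003, 0.216], [-0.216, -0.002, 0.976], [0.004, -1.0, -0.002]]
ft_force: [0.1, 0.7, -1.5]
width: 0.0241
```

```bash
cat >> h.py <<'E'
MY=-12.4; a_=np.radians(MY); MX=np.array([np.cos(a_),np.sin(a_)]); MYv=np.array([-np.sin(a_),np.cos(a_)])
C0=MX*.5455+MYv*.0977   # mould centre
def right(dy,z,dx=0):  # tip inserted dy past right face
    p=C0-MYv*(.07+.0888-dy)+MX*dx; s=ctrl.read_state(); 
    v=np.array(s['tcp_pos'])[:2]-C0; print('RIGHT d=%.2f mm lat=%.2f z=%.2f'%((v@MYv+.1588)*1e3,v@MX*1e3,s['tcp_pos'][2]*1e3))
    to([p[0],p[1],z],MY)
def left(dy,z,dx=0):
    p=C0+MYv*(.07+.0888-dy)+MX*dx; s=ctrl.read_state()
    v=np.array(s['tcp_pos'])[:2]-C0; print('LEFT d=%.2f mm lat=%.2f z=%.2f'%((-v@MYv+.1588)*1e3,v@MX*1e3,s['tcp_pos'][2]*1e3))
    to([p[0],p[1],z],MY+180)
E
python3 -c "
from h import *
right(-.01,.1035)"
```

```text
RIGHT d=-11.42 mm lat=1.29 z=162.92
t 16.1167 pos [ 0.5185 -0.1882  0.1629] yaw -12.48 down [ 0.0032 -0.0022 -1.    ] F [ 0.07  0.71 -1.52] w 0.0241 q [-27.1  21.8  98.3  -0.   59.7 -14.6]
delta tool [-0.0015  0.0594  0.0015] rotvec [ 0.09 -0.08  0.2 ]
```

Call:
move_arm:
  moves:
    - [[255,-0.001,0.012,0,0.1,0,0.2],[255,0,0.014,0,0,0,0],[255,0,0.012,0,0,0,0],[255,0,0.01,0,0,0,0],[255,0,0.006,0,0,0,0],[255,0,0.002,0,0,0,0],[255,0,0,0,0,0,0],[255,0,0,0,0,0,0],[255,0,0,0,0,0,0],[255,0,0,0,0,0,0]]

```text
time_s: 16.95
tcp_pos: [0.5177, -0.1844, 0.1016]
tcp_rot: [[0.977, -0.001, 0.213], [-0.213, 0.002, 0.977], [-0.002, -1.0, 0.002]]
ft_force: [-0.4, 0.5, -1.2]
width: 0.0238
```

```bash
python3 -c "
from h import *
right(-.005,.1030)"
```

```text
RIGHT d=-7.82 mm lat=-0.28 z=101.56
t 16.95 pos [ 0.5177 -0.1844  0.1016] yaw -12.28 down [-0.0013  0.0023 -1.    ] F [-0.39  0.46 -1.23] w 0.0238 q [-2.690e+01  2.660e+01  1.014e+02  1.000e-01  5.220e+01 -1.470e+01]
delta tool [ 0.0003 -0.0014  0.0028] rotvec [-0.12  0.12 -0.1 ]
```

Call:
move_arm:
  moves:
    - [[255,0,-0.0014,0,-0.15,0.1,-0.1],[255,0,0,0,0,0,0],[255,0,0,0,0,0,0],[255,0,0,0.002,0,0,0],[255,0,0,0.001,0,0,0],[255,0,0,0,0,0,0],[255,0,0,0,0,0,0],[255,0,0,0,0,0,0],[255,0,0,0,0,0,0],[255,0,0,0,0,0,0]]

```text
time_s: 17.78
tcp_pos: [0.5198, -0.1818, 0.1052]
tcp_rot: [[0.977, 0.004, 0.215], [-0.215, -0.003, 0.977], [0.004, -1.0, -0.002]]
ft_force: [-0.1, -0.2, 0.1]
width: 0.0238
```

```bash
python3 -c "
from h import *
right(.003,.1030)"
```

```text
RIGHT d=-4.88 mm lat=1.18 z=105.18
t 17.7833 pos [ 0.5198 -0.1818  0.1052] yaw -12.39 down [ 0.0037 -0.0028 -1.    ] F [-0.12 -0.21  0.14] w 0.0238 q [-2.640e+01  2.620e+01  1.014e+02 -1.000e-01  5.210e+01 -1.400e+01]
delta tool [-0.0012  0.0022  0.0079] rotvec [0.11 0.01 0.24]
```

Call:
move_arm:
  moves:
    - [[255,-0.001,0.002,0,0.1,0,0.2],[255,0,0,0,0,0,0],[255,0,0,0,0,0,0],[255,0,0,0,0,0,0],[255,0,0,0,0,0,0],[255,0,0,0,0,0,0],[255,0,0,0,0,0,0],[255,0,0,0,0,0,0],[255,0,0,0,0,0,0],[255,0,0,0,0,0,0]]

```text
time_s: 18.62
tcp_pos: [0.5186, -0.1817, 0.1028]
tcp_rot: [[0.977, 0.0, 0.215], [-0.215, 0.0, 0.977], [0.0, -1.0, 0.0]]
ft_force: [0.3, -0.3, -1.0]
width: 0.0239
```

```bash
python3 -c "
from h import *
right(.003,.1030)"
```

```text
RIGHT d=-5.01 mm lat=-0.01 z=102.76
t 18.6167 pos [ 0.5186 -0.1817  0.1028] yaw -12.41 down [ 0.e+00  1.e-04 -1.e+00] F [ 0.31 -0.35 -1.01] w 0.0239 q [-26.5  26.4 101.5   0.   52.1 -14.1]
delta tool [ 0.     -0.0002  0.008 ] rotvec [-0.   -0.01  0.  ]
```

Call:
move_arm:
  moves:
    - [[255,0,-0.0002,0.001,0,0,0],[255,0,0,0.001,0,0,0],[255,0,0,0.001,0,0,0],[255,0,0,0.001,0,0,0],[255,0,0,0.001,0,0,0],[255,0,0,0.001,0,0,0],[255,0,0,0.001,0,0,0],[255,0,0,0,0,0,0],[255,0,0,0,0,0,0],[255,0,0,0,0,0,0]]

```text
time_s: 19.45
tcp_pos: [0.5203, -0.1739, 0.103]
tcp_rot: [[0.977, 0.0, 0.214], [-0.214, 0.0, 0.977], [0.0, -1.0, 0.0]]
ft_force: [-0.8, -0.2, -1.5]
width: 0.0238
```

```bash
python3 -c "
from h import *
right(.008,.1030)"
```

```text
RIGHT d=2.96 mm lat=-0.02 z=102.98
t 19.45 pos [ 0.5203 -0.1739  0.103 ] yaw -12.39 down [ 1.e-04  0.e+00 -1.e+00] F [-0.77 -0.23 -1.47] w 0.0238 q [-25.7  26.3 101.6   0.   52.1 -13.3]
delta tool [ 0.    -0.     0.005] rotvec [-0.    0.01  0.  ]
```

Call:
move_arm:
  moves:
    - [[255,0,0,0.001,0,0,0],[255,0,0,0.001,0,0,0],[255,0,0,0.001,0,0,0],[255,0,0,0.001,0,0,0],[255,0,0,0.001,0,0,0],[255,0,0,0.001,0,0,0],[255,0,0,0.001,0,0,0],[255,0,0,0.001,0,0,0],[255,0,0,0.001,0,0,0],[255,0,0,0.001,0,0,0]]

```text
time_s: 20.28
tcp_pos: [0.5214, -0.1704, 0.1035]
tcp_rot: [[0.978, -0.002, 0.21], [-0.21, -0.012, 0.978], [0.0, -1.0, -0.012]]
ft_force: [-0.7, -5.0, -0.8]
width: 0.0236
```

```bash
python3 -c "
from h import *
s=ctrl.read_state(); print(np.array(s['moment']))
right(.008,.1030)"
```

```text
[-1.05916165  0.4355903   0.09475613]
RIGHT d=6.64 mm lat=0.30 z=103.52
t 20.2833 pos [ 0.5214 -0.1704  0.1035] yaw -12.13 down [-0.0023 -0.0119 -0.9999] F [-0.73 -5.03 -0.82] w 0.0236 q [-24.9  26.2 101.6  -0.9  52.  -12.2]
delta tool [-0.0003  0.0005  0.0014] rotvec [0.7  0.27 0.01]
```

Call:
move_arm:
  moves:
    - [[255,0,0,0.0015,0.3,0,0],[255,0,0,0.0015,0.3,0,0],[255,0,0,0.0018,0.2,0,0],[255,0,0,0.0018,0.2,0,0],[255,0,0,0.0018,0.2,0,0],[255,0,0,0.0018,0.2,0,0],[255,0,0,0.0018,0.2,0,0],[255,0,0,0.0018,0.2,0,0],[255,0,0,0.0018,0.2,0,0],[255,0,0,0.0018,0.2,0,0]]

```text
time_s: 21.12
tcp_pos: [0.5226, -0.1698, 0.1029]
tcp_rot: [[0.98, 0.001, 0.199], [-0.199, -0.003, 0.98], [0.001, -1.0, -0.003]]
ft_force: [-2.4, -9.0, -4.2]
width: 0.0241
```

```bash
python3 -c "
from h import *
s=ctrl.read_state(); print(np.array(s['moment']))
right(.018,.1030)"
```

```text
[-1.77897803  0.5852492   0.11382101]
RIGHT d=7.50 mm lat=1.37 z=102.93
t 21.1167 pos [ 0.5226 -0.1698  0.1029] yaw -11.48 down [ 6.0e-04 -2.8e-03 -1.0e+00] F [-2.38 -9.01 -4.23] w 0.0241 q [-25.1  26.4 101.5  -0.2  52.  -13.5]
delta tool [-0.0012 -0.0001  0.0105] rotvec [0.15 0.92 0.07]
```

Call:
move_arm:
  moves:
    - [[255,-0.0003,0,0.0022,0.1,0.3,0],[255,-0.0003,0,0.0024,0.1,0.3,0],[255,-0.0003,0,0.0024,0.1,0.3,0],[255,-0.0003,0,0.0024,0.1,0.2,0],[255,-0.0002,0,0.0024,0.1,0.2,0],[255,-0.0002,0,0.0024,0.1,0.1,0],[255,0,0,0.0024,0.1,0.1,0],[255,0,0,0.0024,0.1,0.1,0],[255,0,0,0.0024,0.1,0,0],[255,0,0,0.0024,0.1,0,0]]

```text
time_s: 21.95
tcp_pos: [0.5243, -0.1642, 0.104]
tcp_rot: [[0.976, 0.001, 0.218], [-0.218, -0.017, 0.976], [0.004, -1.0, -0.016]]
ft_force: [-2.6, -8.6, -2.3]
width: 0.0239
```

```bash
python3 -c "
from h import *
s=ctrl.read_state(); print(np.array(s['moment']))
right(.018,.1030)"
```

```text
[-1.68114551  0.5665574   0.04432195]
RIGHT d=13.34 mm lat=1.80 z=103.96
t 21.95 pos [ 0.5243 -0.1642  0.104 ] yaw -12.57 down [ 6.000e-04 -1.670e-02 -9.999e-01] F [-2.59 -8.59 -2.32] w 0.0239 q [-24.   26.2 101.7  -1.1  51.7 -10.8]
delta tool [-0.0018  0.0009  0.0047] rotvec [ 0.92 -0.17  0.24]
```

Call:
move_arm:
  moves:
    - [[255,-0.0004,0,0.0024,0.2,0,0],[255,-0.0004,0,0.0024,0.2,0,0],[255,-0.0004,0,0.0024,0.2,0,0],[255,-0.0004,0,0.0024,0.2,0,0],[255,-0.0004,0,0.0024,0.2,0,0],[255,0,0,0.0024,0.1,0,0],[255,0,0,0.0024,0.1,0,0],[255,0,0,0,0,0,0],[255,0,0,0,0,0,0],[255,0,0,0,0,0,0]]

```text
time_s: 22.78
tcp_pos: [0.5254, -0.1592, 0.1037]
tcp_rot: [[0.977, 0.004, 0.213], [-0.212, -0.016, 0.977], [0.007, -1.0, -0.015]]
ft_force: [0.3, -1.6, -2.4]
width: 0.0238
```

```bash
cat >> h.py <<'E'
def tilt(n,sub=None):
    f=ctrl.grab_frame(n); m=ctrl.masks_of(f,'upper')
    best=None
    H,W=f['depth'].shape; vv,uu=np.mgrid[0:H,0:W]
    P=pts(f,np.c_[uu.ravel(),vv.ravel()]).reshape(H,W,3)
    bright=(f['img'].min(2)>95)
    L=P[...,:2]-C0; lx=L@MX; ly=L@MYv
    k=(np.abs(lx)<.057)&(np.abs(ly)<.062)&(P[...,2]>.112)&(P[...,2]<.145)&(f['depth']>0)
    A=np.c_[lx[k],ly[k],np.ones(k.sum())]; z=P[...,2][k]
    for _ in range(3):
        c=np.linalg.lstsq(A,z,rcond=None)[0]; r=z-A@c; g=np.abs(r)<.006; A,z=A[g],z[g]
    print(n,len(z),'x-slope %.4f y-slope %.4f  zc %.2f  left %.2f right %.2f mm rms %.2f'%(c[0],c[1],c[2]*1e3,(c[2]+.07*c[1])*1e3,(c[2]-.07*c[1])*1e3,r.std()*1e3))
    return f
E
python3 -c "
from h import *
import pickle
right(.018,.1030)
class D: pass
import h
for n in ['side1.pkl','top1.pkl','side0.pkl','top0.pkl']:
    ff=pickle.load(open(n,'rb'))
    class K:
        def grab_frame(s,_): return ff
        def masks_of(s,*a): return []
    old=h.ctrl; h.ctrl=K(); tilt(n); h.ctrl=old
h.ctrl.masks_of=lambda *a:[]
f=tilt('side'); tilt('top')
c=f['img'][100:300,190:390]; save(cv2.resize(c,None,fx=3,fy=3,interpolation=cv2.INTER_CUBIC),'g5.png')
"
```

```text
RIGHT d=18.45 mm lat=1.84 z=103.73
t 22.7833 pos [ 0.5254 -0.1592  0.1037] yaw -12.27 down [ 0.0038 -0.0158 -0.9999] F [ 0.35 -1.6  -2.43] w 0.0238 q [-23.6  26.1 101.9  -1.   51.5 -10.7]
delta tool [-0.0018  0.0007 -0.0004] rotvec [0.84 0.13 0.41]
side1.pkl 1524 x-slope 0.0009 y-slope 0.0011  zc 120.75  left 120.82 right 120.67 mm rms 1.08
top1.pkl 2378 x-slope -0.0009 y-slope 0.0011  zc 120.56  left 120.63 right 120.48 mm rms 2.11
side0.pkl 1536 x-slope 0.0004 y-slope -0.0003  zc 120.75  left 120.73 right 120.77 mm rms 1.09
top0.pkl 2366 x-slope -0.0004 y-slope -0.0008  zc 120.70  left 120.64 right 120.76 mm rms 2.21
side 1577 x-slope 0.0018 y-slope -0.0228  zc 122.48  left 120.88 right 124.07 mm rms 1.13
top 2384 x-slope 0.0013 y-slope -0.0260  zc 122.36  left 120.54 right 124.18 mm rms 2.11
```

View pics/g5.png

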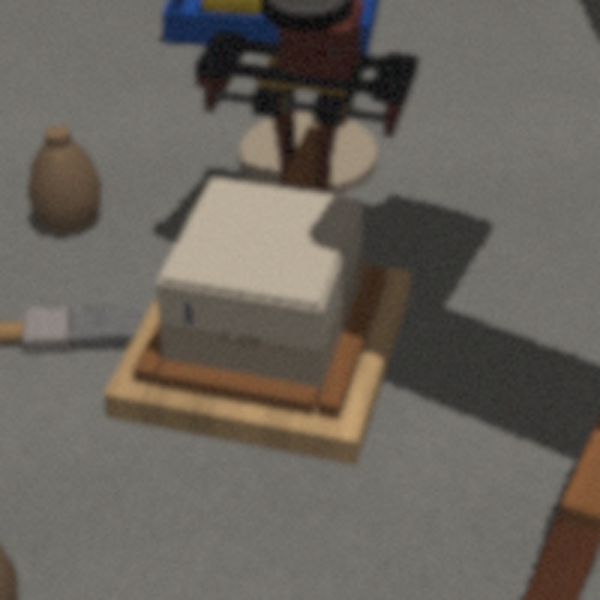

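Call:
move_arm:
  moves:
    - [[255,0,0,-0.003,0,0,0],[255,0,0,-0.004,0,0,0],[255,0,0,-0.005,0,0,0],[255,0,0,-0.006,0,0,0],[255,0,0,-0.008,0,0,0],[255,0,0,-0.008,0,0,0],[255,0,0,-0.006,0,0,0],[255,0,0,0,0,0,0],[255,0,0,0,0,0,0],[255,0,0,0,0,0,0]]

```text
time_s: 23.72
tcp_pos: [0.5164, -0.2023, 0.1048]
tcp_rot: [[0.977, 0.005, 0.214], [-0.214, -0.014, 0.977], [0.008, -1.0, -0.013]]
ft_force: [-0.7, -0.6, -0.7]
width: 0.0235
```

```bash
python3 -c "
from h import *
right(-.02,.2)
f=tilt('side')"
```

```text
RIGHT d=-25.58 mm lat=2.26 z=104.76
t 23.7167 pos [ 0.5164 -0.2023  0.1048] yaw -12.37 down [ 0.0053 -0.0142 -0.9999] F [-0.72 -0.64 -0.67] w 0.0235 q [-28.2  26.3 101.2  -0.7  51.8 -15.3]
delta tool [-0.0015 -0.0953  0.0044] rotvec [0.73 0.03 0.47]
side 1578 x-slope -0.0006 y-slope -0.0244  zc 122.47  left 120.77 right 124.18 mm rms 1.07
```

Call:
move_arm:
  moves:
    - [[255,0,-0.01,0,0.7,0,0.4],[255,0,-0.02,0,0,0,0],[255,0,-0.02,0,0,0,0],[255,0,-0.02,0,0,0,0],[255,0,-0.012,0,0,-4,0],[255,0,0,0,0,-7,0],[255,0,0,0,0,-7,0],[255,0,0,0,0,-7,0],[255,0,0,0,0,-7,0],[255,0,0,0,0,-7,0]]

```text
time_s: 24.65
tcp_pos: [0.516, -0.1972, 0.1905]
tcp_rot: [[0.885, -0.001, -0.466], [0.466, 0.002, 0.885], [0.0, -1.0, 0.003]]
ft_force: [0.3, -0.3, -1.5]
width: 0.0234
```

```bash
python3 -c "
from h import *
p=C0+MYv*(.07+.0888+.012)
go([p[0],p[1],.2],180+MY,20,255)"
```

```text
t 24.65 pos [ 0.516  -0.1972  0.1905] yaw 27.78 down [-0.0012  0.0023 -1.    ] F [ 0.34 -0.33 -1.47] w 0.0234 q [-28.1  20.1  96.3   0.1  63.7 -56. ]
[[[255.0,0.0113,-0.0005,0.0134,0.0,-6.99,0.0],[255.0,0.0128,-0.0005,0.0119,0.0,-6.99,0.0],[255.0,0.0142,-0.0005,0.0103,0.0,-6.99,0.0],[255.0,0.0153,-0.0005,0.0085,0.0,-6.99,0.0],[255.0,0.0162,-0.0005,0.0066,0.0,-6.99,0.0],[255.0,0.0169,-0.0005,0.0045,0.0,-6.99,0.0],[255.0,0.0173,-0.0005,0.0024,0.0,-6.99,0.0],[255.0,0.0175,-0.0005,0.0003,0.0,-6.99,0.0],[255.0,0.0174,-0.0005,-0.0018,0.0,-6.99,0.0],[255.0,0.0171,-0.0005,-0.0039,0.0,-6.99,0.0]]]
[[[255.0,0.0165,-0.0005,-0.006,0.0,-6.99,0.0],[255.0,0.0156,-0.0005,-0.0079,0.0,-6.99,0.0],[255.0,0.0145,-0.0005,-0.0098,0.0,-6.99,0.0],[255.0,0.0132,-0.0005,-0.0115,0.0,-6.99,0.0],[255.0,0.0117,-0.0005,-0.013,0.0,-6.99,0.0],[255.0,0.0101,-0.0005,-0.0143,0.0,-6.99,0.0],[255.0,0.0082,-0.0005,-0.0155,0.0,-6.99,0.0],[255.0,0.0063,-0.0005,-0.0163,0.0,-6.99,0.0],[255.0,0.0043,-0.0005,-0.017,0.0,-6.99,0.0],[255.0,0.0022,-0.0005,-0.0174,0.0,-6.99,0.0]]]
tool-frame delta [ 0.2255 -0.0088  0.2682] turn y -139.82
```

Call:
move_arm:
  moves:
    - [[255,0.0113,0,0.0134,0,-7,0],[255,0.0128,0,0.012,0,-7,0],[255,0.0142,0,0.0103,0,-7,0],[255,0.0153,0,0.0085,0,-7,0],[255,0.0162,0,0.0066,0,-7,0],[255,0.017,0,0.0045,0,-7,0],[255,0.0173,0,0.0024,0,-7,0],[255,0.0175,0,0,0,-7,0],[255,0.0174,0,-0.002,0,-7,0],[255,0.017,0,-0.004,0,-7,0]]

```text
time_s: 25.48
tcp_pos: [0.5511, -0.0174, 0.1904]
tcp_rot: [[-0.163, -0.002, -0.987], [0.987, 0.002, -0.163], [0.002, -1.0, 0.002]]
ft_force: [0.3, 0.2, -1.9]
width: 0.024
```

Call:
move_arm:
  moves:
    - [[255,0.0165,0,-0.006,0,-7,0],[255,0.0156,0,-0.008,0,-7,0],[255,0.0145,0,-0.01,0,-7,0],[255,0.0132,0,-0.0115,0,-7,0],[255,0.0117,0,-0.013,0,-7,0],[255,0.01,0,-0.0143,0,-7,0],[255,0.008,0,-0.0155,0,-7,0],[255,0.006,0,-0.0163,0,-6,0],[255,0.004,0,-0.017,0,-4,0],[255,0,0,0,0,0,0]]

```text
time_s: 26.32
tcp_pos: [0.5775, 0.153, 0.1899]
tcp_rot: [[-0.943, -0.004, -0.332], [0.332, 0.004, -0.943], [0.006, -1.0, -0.003]]
ft_force: [0.1, -0.1, -0.9]
width: 0.0235
```

```bash
python3 -c "
from h import *
left(-.012,.12)"
```

```text
LEFT d=-16.95 mm lat=-14.28 z=189.91
t 26.3167 pos [0.5775 0.153  0.1899] yaw 160.63 down [-0.0044  0.0043 -1.    ] F [ 0.13 -0.11 -0.94] w 0.0235 q [   8.    23.6   90.6    0.3   66.  -152.7]
delta tool [-0.0152  0.0698  0.0034] rotvec [ 0.17 -6.97  0.31]
```

Call:
move_arm:
  moves:
    - [[255,-0.005,0,0,0.1,-3,0.1],[255,-0.005,0,0,0,-2,0.1],[255,-0.003,0,0,0,-1,0],[255,0,0.01,0,0,0,0],[255,0,0.016,0,0,0,0],[255,0,0.018,0,0,0,0],[255,0,0.014,0,0,0,0],[255,0,0.007,0,0,0,0],[255,0,0,0,0,0,0],[255,0,0,0,0,0,0]]

```text
time_s: 27.15
tcp_pos: [0.5865, 0.1478, 0.1191]
tcp_rot: [[-0.971, -0.006, -0.238], [0.239, -0.0, -0.971], [0.005, -1.0, 0.002]]
ft_force: [0.2, -0.0, -0.2]
width: 0.0237
```

```bash
python3 -c "
from h import *
left(-.01,.103)"
```

```text
LEFT d=-13.78 mm lat=-4.45 z=119.13
t 27.15 pos [0.5865 0.1478 0.1191] yaw 166.2 down [-5.5e-03 -3.0e-04 -1.0e+00] F [ 0.18 -0.02 -0.25] w 0.0237 q [   7.6   28.9   93.3    0.    58.1 -158.6]
delta tool [-0.0046  0.0161  0.0036] rotvec [-0.09 -1.4   0.3 ]
```

Call:
move_arm:
  moves:
    - [[255,-0.0025,0.005,0,0,-1.4,0.3],[255,-0.002,0.005,0,0,0,0],[255,0,0.003,0,0,0,0],[255,0,0.001,0,0,0,0],[255,0,0,0,0,0,0],[255,0,0,0,0,0,0],[255,0,0,0,0,0,0],[255,0,0,0,0,0,0],[255,0,0,0,0,0,0],[255,0,0,0,0,0,0]]

```text
time_s: 27.98
tcp_pos: [0.5935, 0.1467, 0.1069]
tcp_rot: [[-0.977, 0.006, -0.214], [0.214, -0.001, -0.977], [-0.006, -1.0, -0.0]]
ft_force: [0.2, 0.4, -0.8]
width: 0.0239
```

```bash
python3 -c "
from h import *
left(-.005,.103)
f=ctrl.grab_frame('top'); 
c=f['img'][150:290,220:420]; save(cv2.resize(c,None,fx=3.8,fy=3.8,interpolation=cv2.INTER_CUBIC),'g6.png')
f=ctrl.grab_frame('side'); 
c=f['img'][150:290,200:400]; save(cv2.resize(c,None,fx=3.8,fy=3.8,interpolation=cv2.INTER_CUBIC),'g7.png')
"
```

```text
LEFT d=-14.22 mm lat=2.68 z=106.88
t 27.9833 pos [0.5935 0.1467 0.1069] yaw 167.67 down [ 0.0056 -0.001  -1.    ] F [ 0.18  0.39 -0.79] w 0.0239 q [ 7.500e+00  3.000e+01  9.340e+01 -1.000e-01  5.630e+01 -1.601e+02]
delta tool [0.0027 0.0039 0.0092] rotvec [ 0.01  0.07 -0.33]
```

View pics/g6.png

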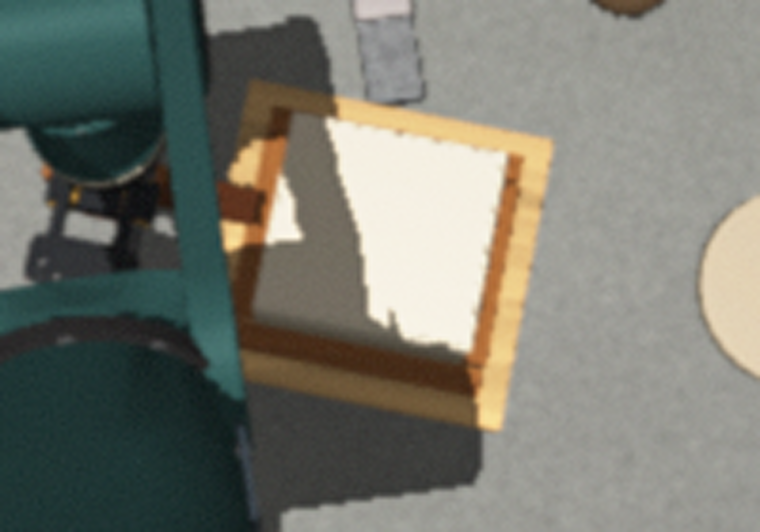

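View pics/g7.png

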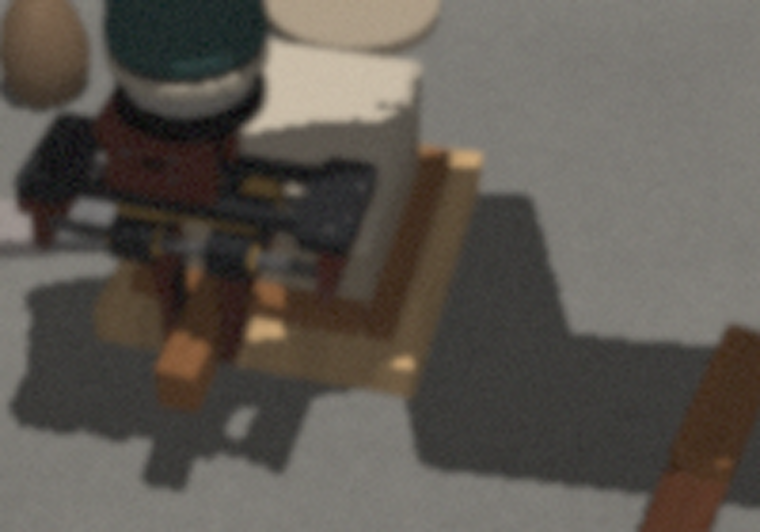

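Call:
move_arm:
  moves:
    - [[255,0.0024,0.0033,0,0,0,-0.25],[255,0,0,0.002,0,0,0],[255,0,0,0.002,0,0,0],[255,0,0,0,0,0,0],[255,0,0,0,0,0,0],[255,0,0,0,0,0,0],[255,0,0,0,0,0,0],[255,0,0,0,0,0,0],[255,0,0,0,0,0,0],[255,0,0,0,0,0,0]]

```text
time_s: 28.92
tcp_pos: [0.5898, 0.1428, 0.1031]
tcp_rot: [[-0.977, 0.001, -0.214], [0.214, 0.0, -0.977], [-0.001, -1.0, -0.0]]
ft_force: [0.3, 0.5, -1.5]
width: 0.0238
```

```bash
python3 -c "
from h import *
left(-.004,.103)"
```

```text
LEFT d=-9.64 mm lat=-0.09 z=103.12
t 28.9167 pos [0.5898 0.1428 0.1031] yaw 167.66 down [ 6.e-04  0.e+00 -1.e+00] F [ 0.34  0.53 -1.5 ] w 0.0238 q [   7.1   30.1   94.    -0.    55.9 -160.6]
delta tool [-0.0001  0.0001  0.0056] rotvec [ 0.01  0.06 -0.03]
```

Call:
move_arm:
  moves:
    - [[255,0,0.0001,0.0015,0,0,0],[255,0,0,0.0015,0,0,0],[255,0,0,0.0015,0,0,0],[255,0,0,0.0015,0,0,0],[255,0,0,0.0015,0,0,0],[255,0,0,0.0015,0,0,0],[255,0,0,0.001,0,0,0],[255,0,0,0.001,0,0,0],[255,0,0,0.001,0,0,0],[255,0,0,0.001,0,0,0]]

```text
time_s: 29.75
tcp_pos: [0.5868, 0.1296, 0.1027]
tcp_rot: [[-0.977, 0.001, -0.214], [0.214, 0.002, -0.977], [-0.0, -1.0, -0.002]]
ft_force: [0.9, 2.7, -1.6]
width: 0.0236
```

```bash
python3 -c "
from h import *
left(.006,.103)"
```

```text
LEFT d=3.94 mm lat=-0.23 z=102.72
t 29.75 pos [0.5868 0.1296 0.1027] yaw 167.63 down [ 7.0e-04  1.6e-03 -1.0e+00] F [ 0.94  2.66 -1.58] w 0.0236 q [ 5.800e+00  2.970e+01  9.480e+01  1.000e-01  5.540e+01 -1.619e+02]
delta tool [-0.0002 -0.0003  0.0021] rotvec [ 0.1   0.03 -0.02]
```

Call:
move_arm:
  moves:
    - [[255,0,0,0.002,0.15,0,0],[255,0,0,0.0024,0.15,0,0],[255,0,0,0.0024,0.15,0,0],[255,0,0,0.0024,0.15,0,0],[255,0,0,0.0024,0.15,0,0],[255,0,0,0.0024,0.15,0,0],[255,0,0,0.0024,0.15,0,0],[255,0,0,0.0024,0.15,0,0],[255,0,0,0.0024,0.15,0,0],[255,0,0,0.0024,0.15,0,0]]

```text
time_s: 30.58
tcp_pos: [0.5873, 0.1247, 0.1035]
tcp_rot: [[-0.975, 0.008, -0.224], [0.224, 0.008, -0.975], [-0.006, -1.0, -0.009]]
ft_force: [0.8, 8.2, -3.5]
width: 0.0239
```

```bash
python3 -c "
from h import *
left(.016,.103)"
```

```text
LEFT d=8.61 mm lat=1.33 z=103.50
t 30.5833 pos [0.5873 0.1247 0.1035] yaw 167.07 down [ 0.0082  0.0077 -0.9999] F [ 0.83  8.24 -3.5 ] w 0.0239 q [   5.2   29.4   95.3    0.5   54.8 -162.2]
delta tool [0.0013 0.0004 0.0074] rotvec [ 0.54 -0.53 -0.36]
```

Call:
move_arm:
  moves:
    - [[255,0.0003,0,0.0024,0.2,-0.1,-0.1],[255,0.0003,0,0.0025,0.2,-0.1,-0.1],[255,0.0003,0,0.0025,0.2,-0.1,-0.1],[255,0.0003,0,0.0025,0.2,-0.1,0],[255,0.0003,0,0.0025,0.2,-0.1,0],[255,0.0003,0,0.0025,0.2,0,0],[255,0.0003,0,0.0025,0.2,0,0],[255,0.0003,0,0.0025,0.2,0,0],[255,0.0003,0,0.0025,0.2,0,0],[255,0.0003,0,0.0025,0.2,0,0]]

```text
time_s: 31.42
tcp_pos: [0.5857, 0.12, 0.1034]
tcp_rot: [[-0.975, 0.01, -0.222], [0.223, 0.006, -0.975], [-0.009, -1.0, -0.009]]
ft_force: [1.5, 8.0, -4.3]
width: 0.0233
```

```bash
python3 -c "
from h import *
left(.025,.103)"
```

```text
LEFT d=13.48 mm lat=0.78 z=103.44
t 31.4167 pos [0.5857 0.12   0.1034] yaw 167.14 down [ 0.0105  0.0064 -0.9999] F [ 1.51  7.99 -4.31] w 0.0233 q [   4.8   29.2   95.7    0.4   54.5 -162.6]
delta tool [0.0007 0.0003 0.0115] rotvec [ 0.49 -0.46 -0.51]
```

Call:
move_arm:
  moves:
    - [[255,0.0002,0,0.0026,0.2,-0.1,-0.1],[255,0.0002,0,0.0026,0.2,-0.1,-0.1],[255,0.0002,0,0.0026,0.2,-0.1,-0.1],[255,0.0002,0,0.0026,0.2,-0.1,-0.1],[255,0.0002,0,0.0026,0.2,-0.1,0],[255,0.0002,0,0.0026,0.2,0,0],[255,0.0002,0,0.0026,0.2,0,0],[255,0.0002,0,0.0026,0.2,0,0],[255,0.0002,0,0.0026,0.2,0,0],[255,0.0002,0,0.0026,0.2,0,0]]

```text
time_s: 32.25
tcp_pos: [0.584, 0.1134, 0.1031]
tcp_rot: [[-0.975, 0.009, -0.221], [0.221, 0.004, -0.975], [-0.008, -1.0, -0.006]]
ft_force: [2.1, 8.2, -4.4]
width: 0.0239
```

```bash
python3 -c "
from h import *
left(.025,.103); tilt('top')"
```

```text
LEFT d=20.31 mm lat=0.51 z=103.15
t 32.25 pos [0.584  0.1134 0.1031] yaw 167.24 down [ 0.009   0.0039 -1.    ] F [ 2.12  8.22 -4.39] w 0.0239 q [   4.2   29.1   96.     0.2   54.4 -163.1]
delta tool [0.0005 0.0001 0.0047] rotvec [ 0.33 -0.36 -0.45]
top 2251 x-slope -0.0014 y-slope 0.0064  zc 124.37  left 124.82 right 123.92 mm rms 2.13
```

Call:
move_arm:
  moves:
    - [[255,0.0002,0,0.0026,0.2,-0.1,-0.1],[255,0.0002,0,0.0026,0.2,-0.1,-0.1],[255,0.0002,0,0.0026,0.2,-0.1,-0.1],[255,0.0002,0,0.0026,0.2,-0.1,-0.1],[255,0.0002,0,0.0026,0.2,-0.1,0],[255,0.0002,0,0.0026,0.2,0,0],[255,0.0002,0,0.0026,0.2,0,0],[255,0.0002,0,0.0026,0.2,0,0],[255,0.0002,0,0.0026,0.2,0,0],[255,0.0002,0,0.0026,0.2,0,0]]

```text
time_s: 33.18
tcp_pos: [0.5819, 0.1059, 0.1027]
tcp_rot: [[-0.976, 0.006, -0.218], [0.218, -0.001, -0.976], [-0.006, -1.0, -0.001]]
ft_force: [2.2, 7.4, -5.0]
width: 0.0237
```

```bash
python3 -c "
from h import *
left(.031,.103); tilt('top')"
```

```text
LEFT d=28.13 mm lat=0.07 z=102.66
t 33.1833 pos [0.5819 0.1059 0.1027] yaw 167.39 down [ 6.5e-03 -5.0e-04 -1.0e+00] F [ 2.22  7.35 -5.03] w 0.0237 q [ 3.700e+00  2.900e+01  9.630e+01 -1.000e-01  5.430e+01 -1.637e+02]
delta tool [ 0.0001 -0.0003  0.0029] rotvec [ 0.05 -0.21 -0.37]
top 2142 x-slope -0.0012 y-slope 0.0209  zc 125.47  left 126.93 right 124.00 mm rms 2.15
```

Call:
move_arm:
  moves:
    - [[255,0,0,0.0026,0.1,0,-0.1],[255,0,0,0.0026,0.1,0,-0.1],[255,0,0,0.0026,0.1,0,-0.1],[255,0,0,0.0024,0.1,0,0],[255,0,0,0,0,0,0],[255,0,0,0,0,0,0],[255,0,0,0,0,0,0],[255,0,0,0,0,0,0],[255,0,0,0,0,0,0],[255,0,0,0,0,0,0]]

```text
time_s: 34.12
tcp_pos: [0.5817, 0.103, 0.1029]
tcp_rot: [[-0.976, 0.004, -0.22], [0.22, 0.005, -0.976], [-0.003, -1.0, -0.005]]
ft_force: [0.6, 2.4, -1.9]
width: 0.0239
```

```bash
python3 -c "
from h import *
left(.031,.103); tilt('top');tilt('side')"
```

```text
LEFT d=30.95 mm lat=0.54 z=102.87
t 34.1167 pos [0.5817 0.103  0.1029] yaw 167.31 down [ 0.0042  0.0045 -1.    ] F [ 0.6   2.36 -1.92] w 0.0239 q [   3.2   29.    96.3    0.3   54.5 -164.3]
delta tool [ 0.0005 -0.0001  0.    ] rotvec [ 0.3  -0.29 -0.18]
top 2029 x-slope 0.0013 y-slope 0.0285  zc 125.93  left 127.93 right 123.93 mm rms 2.12
side 516 x-slope -0.0035 y-slope 0.0306  zc 126.03  left 128.17 right 123.88 mm rms 1.05
```

Call:
move_arm:
  moves:
    - [[255,0,0,-0.003,0,0,0],[255,0,0,-0.004,0,0,0],[255,0,0,-0.006,0,0,0],[255,0,0,-0.008,0,0,0],[255,0,0,-0.01,0,0,0],[255,0,0,-0.01,0,0,0],[255,0,0,-0.009,0,0,0],[255,0,0,-0.003,0,0,0],[255,0,0,0,0,0,0],[255,0,0,0,0,0,0]]

```text
time_s: 35.15
tcp_pos: [0.595, 0.1608, 0.1036]
tcp_rot: [[-0.976, 0.005, -0.218], [0.218, 0.003, -0.976], [-0.004, -1.0, -0.004]]
ft_force: [-0.1, 0.4, -1.3]
width: 0.0236
```

```bash
python3 -c "
from h import *
left(-.02,.2); tilt('top')"
```

```text
LEFT d=-28.34 mm lat=1.12 z=103.58
t 35.15 pos [0.595  0.1608 0.1036] yaw 167.42 down [ 0.0051  0.003  -1.    ] F [-0.09  0.43 -1.29] w 0.0236 q [   8.6   30.6   92.9    0.2   56.2 -158.9]
delta tool [ 0.0007 -0.0965  0.0079] rotvec [ 0.23 -0.18 -0.25]
top 2385 x-slope -0.0020 y-slope 0.0269  zc 125.91  left 127.80 right 124.03 mm rms 2.13
```

Left about 7.15 mm, right about 3.4 mm. Lift and swing back to the right.

Call:
move_arm:
  moves:
    - [[255,0,-0.012,0,0.2,0,-0.2],[255,0,-0.02,0,0,0,0],[255,0,-0.02,0,0,0,0],[255,0,-0.02,0,0,0,0],[255,0,-0.012,0,0,4,0],[255,0,0,0,0,7,0],[255,0,0,0,0,7,0],[255,0,0,0,0,7,0],[255,0,0,0,0,7,0],[255,0,0,0,0,7,0]]

```text
time_s: 36.08
tcp_pos: [0.5926, 0.1545, 0.1912]
tcp_rot: [[-0.605, -0.003, -0.796], [0.796, -0.002, -0.605], [0.0, -1.0, 0.004]]
ft_force: [0.4, -0.6, -1.5]
width: 0.0238
```

```bash
python3 -c "
from h import *
p=C0-MYv*(.07+.0888+.018)
go([p[0],p[1],.19],MY,20,255)"
```

```text
t 36.0833 pos [0.5926 0.1545 0.1912] yaw 127.22 down [-0.0034 -0.0022 -1.    ] F [ 0.39 -0.59 -1.48] w 0.0238 q [ 8.20e+00  2.47e+01  8.85e+01 -1.00e-01  6.70e+01 -1.19e+02]
[[[255.0,-0.0116,0.0001,0.0136,0.0,6.98,0.0],[255.0,-0.0131,0.0001,0.0121,0.0,6.98,0.0],[255.0,-0.0145,0.0001,0.0104,0.0,6.98,0.0],[255.0,-0.0157,0.0001,0.0086,0.0,6.98,0.0],[255.0,-0.0166,0.0001,0.0066,0.0,6.98,0.0],[255.0,-0.0173,0.0001,0.0045,0.0,6.98,0.0],[255.0,-0.0177,0.0001,0.0024,0.0,6.98,0.0],[255.0,-0.0179,0.0001,0.0002,0.0,6.98,0.0],[255.0,-0.0178,0.0001,-0.0019,0.0,6.98,0.0],[255.0,-0.0174,0.0001,-0.0041,0.0,6.98,0.0]]]
[[[255.0,-0.0168,0.0001,-0.0062,0.0,6.98,0.0],[255.0,-0.0159,0.0001,-0.0082,0.0,6.98,0.0],[255.0,-0.0148,0.0001,-0.01,0.0,6.98,0.0],[255.0,-0.0135,0.0001,-0.0117,0.0,6.98,0.0],[255.0,-0.0119,0.0001,-0.0133,0.0,6.98,0.0],[255.0,-0.0102,0.0001,-0.0146,0.0,6.98,0.0],[255.0,-0.0084,0.0001,-0.0158,0.0,6.98,0.0],[255.0,-0.0064,0.0001,-0.0167,0.0,6.98,0.0],[255.0,-0.0043,0.0001,-0.0173,0.0,6.98,0.0],[255.0,-0.0022,0.0001,-0.0177,0.0,6.98,0.0]]]
tool-frame delta [-0.2314  0.0023  0.2723] turn y 139.62
```

Call:
move_arm:
  moves:
    - [[255,-0.0116,0,0.0136,0,7,0],[255,-0.0131,0,0.012,0,7,0],[255,-0.0145,0,0.0104,0,7,0],[255,-0.0157,0,0.0086,0,7,0],[255,-0.0166,0,0.0066,0,7,0],[255,-0.0173,0,0.0045,0,7,0],[255,-0.0177,0,0.0024,0,7,0],[255,-0.0179,0,0,0,7,0],[255,-0.0178,0,-0.002,0,7,0],[255,-0.0174,0,-0.004,0,7,0]]

```text
time_s: 36.92
tcp_pos: [0.5479, -0.0284, 0.1916]
tcp_rot: [[0.565, -0.004, -0.825], [0.825, -0.002, 0.565], [-0.004, -1.0, 0.002]]
ft_force: [0.5, -0.3, -1.1]
width: 0.0235
```

Call:
move_arm:
  moves:
    - [[255,-0.0168,0,-0.006,0,7,0],[255,-0.016,0,-0.008,0,7,0],[255,-0.0148,0,-0.01,0,7,0],[255,-0.0135,0,-0.0117,0,7,0],[255,-0.012,0,-0.0133,0,7,0],[255,-0.01,0,-0.0146,0,7,0],[255,-0.0084,0,-0.0158,0,7,0],[255,-0.0064,0,-0.0167,0,6,0],[255,-0.0043,0,-0.0173,0,4,0],[255,0,0,0,0,0,0]]

```text
time_s: 37.75
tcp_pos: [0.4984, -0.1981, 0.1927]
tcp_rot: [[0.995, -0.006, 0.098], [-0.098, -0.005, 0.995], [-0.006, -1.0, -0.005]]
ft_force: [0.1, -0.1, -0.5]
width: 0.0236
```

```bash
python3 -c "
from h import *
right(-.015,.12)"
```

```text
RIGHT d=-25.30 mm lat=-16.16 z=192.71
t 37.75 pos [ 0.4984 -0.1981  0.1927] yaw -5.63 down [-0.0063 -0.0049 -1.    ] F [ 0.09 -0.14 -0.5 ] w 0.0236 q [-28.8  18.8  98.   -0.5  63.3 -22.9]
delta tool [0.0177 0.0726 0.0087] rotvec [ 0.33  6.77 -0.31]
```

Call:
move_arm:
  moves:
    - [[255,0.006,0,0.003,0.2,3,-0.1],[255,0.005,0,0.002,0.1,2,-0.1],[255,0.003,0,0,0,1,0],[255,0,0.01,0,0,0,0],[255,0,0.016,0,0,0,0],[255,0,0.018,0,0,0,0],[255,0,0.014,0,0,0,0],[255,0,0.006,0,0,0,0],[255,0,0,0,0,0,0],[255,0,0,0,0,0,0]]

```text
time_s: 38.58
tcp_pos: [0.5104, -0.1934, 0.1239]
tcp_rot: [[0.981, -0.004, 0.195], [-0.195, 0.002, 0.981], [-0.004, -1.0, 0.001]]
ft_force: [-0.0, -0.9, -1.0]
width: 0.0236
```

```bash
python3 -c "
from h import *
right(-.008,.103)"
```

```text
RIGHT d=-18.18 mm lat=-5.47 z=123.89
t 38.5833 pos [ 0.5104 -0.1934  0.1239] yaw -11.25 down [-0.0038  0.0016 -1.    ] F [-0.02 -0.94 -1.02] w 0.0236 q [-28.   24.5 100.8  -0.   54.9 -16.7]
delta tool [0.0058 0.0209 0.01  ] rotvec [-0.05  1.15 -0.23]
```

Call:
move_arm:
  moves:
    - [[255,0.0028,0.006,0,0,0.6,-0.2],[255,0.002,0.007,0.003,0,0.4,0],[255,0,0.004,0.002,0,0,0],[255,0,0.001,0,0,0,0],[255,0,0,0,0,0,0],[255,0,0,0,0,0,0],[255,0,0,0,0,0,0],[255,0,0,0,0,0,0],[255,0,0,0,0,0,0],[255,0,0,0,0,0,0]]

```text
time_s: 39.42
tcp_pos: [0.5188, -0.1896, 0.1068]
tcp_rot: [[0.977, 0.005, 0.212], [-0.212, -0.002, 0.977], [0.005, -1.0, -0.001]]
ft_force: [1.6, -0.0, -0.8]
width: 0.0241
```

```bash
python3 -c "
from h import *
right(-.006,.103)"
```

```text
RIGHT d=-12.73 mm lat=1.89 z=106.84
t 39.4167 pos [ 0.5188 -0.1896  0.1068] yaw -12.26 down [ 0.0046 -0.0016 -1.    ] F [ 1.64 -0.01 -0.84] w 0.0241 q [-2.730e+01  2.610e+01  1.011e+02  1.000e-01  5.240e+01 -1.500e+01]
delta tool [-0.0019  0.0038  0.0067] rotvec [0.03 0.14 0.28]
```

Call:
move_arm:
  moves:
    - [[255,-0.0016,0.003,0,0,0.1,0.2],[255,0,0,0,0,0,0],[255,0,0,0,0,0,0],[255,0,0,0.002,0,0,0],[255,0,0,0.003,0,0,0],[255,0,0,0.003,0,0,0],[255,0,0,0.003,0,0,0],[255,0,0,0.002,0,0,0],[255,0,0,0,0,0,0],[255,0,0,0,0,0,0]]

```text
time_s: 40.25
tcp_pos: [0.5202, -0.175, 0.1038]
tcp_rot: [[0.977, 0.001, 0.214], [-0.214, -0.001, 0.977], [0.001, -1.0, -0.0]]
ft_force: [-0.3, 0.6, -0.3]
width: 0.0239
```

```bash
python3 -c "
from h import *
right(.01,.103)"
```

```text
RIGHT d=1.88 mm lat=0.12 z=103.76
t 40.25 pos [ 0.5202 -0.175   0.1038] yaw -12.37 down [ 1.2e-03 -7.0e-04 -1.0e+00] F [-0.3   0.58 -0.29] w 0.0239 q [-25.8  26.2 101.6  -0.   52.1 -13.4]
delta tool [-0.0001  0.0008  0.0081] rotvec [0.03 0.03 0.07]
```

Call:
move_arm:
  moves:
    - [[255,0,0.0008,0.002,0,0,0],[255,0,0,0.002,0,0,0],[255,0,0,0.002,0,0,0],[255,0,0,0.002,0,0,0],[255,0,0,0.002,0,0,0],[255,0,0,0.002,0,0,0],[255,0,0,0.0022,0,0,0],[255,0,0,0.0022,0.1,0,0],[255,0,0,0.0024,0.1,0,0],[255,0,0,0.0024,0.1,0,0]]

```text
time_s: 41.08
tcp_pos: [0.5247, -0.1569, 0.1027]
tcp_rot: [[0.978, 0.001, 0.211], [-0.211, -0.004, 0.978], [0.002, -1.0, -0.003]]
ft_force: [-2.9, -8.4, -1.5]
width: 0.0238
```

```bash
python3 -c "
from h import *
right(.031,.103)"
```

```text
RIGHT d=20.49 mm lat=0.62 z=102.74
t 41.0833 pos [ 0.5247 -0.1569  0.1027] yaw -12.17 down [ 0.0012 -0.0037 -1.    ] F [-2.91 -8.44 -1.54] w 0.0238 q [-23.8  26.2 101.8  -0.2  51.8 -11.5]
delta tool [-0.0006 -0.0003  0.0105] rotvec [0.19 0.23 0.11]
```

Call:
move_arm:
  moves:
    - [[255,-0.0002,0,0.0026,0.15,0.1,0],[255,-0.0002,0,0.0026,0.15,0.1,0],[255,-0.0002,0,0.0026,0.15,0.1,0],[255,-0.0002,0,0.0026,0.15,0,0],[255,-0.0002,0,0.0026,0.15,0,0],[255,-0.0002,0,0.0026,0.15,0,0],[255,-0.0002,0,0.0026,0.15,0,0],[255,-0.0002,0,0.0026,0.15,0,0],[255,-0.0002,0,0.0026,0.15,0,0],[255,-0.0002,0,0.0026,0.15,0,0]]

```text
time_s: 41.92
tcp_pos: [0.5274, -0.15, 0.1033]
tcp_rot: [[0.979, 0.005, 0.205], [-0.205, -0.011, 0.979], [0.007, -1.0, -0.01]]
ft_force: [-1.4, -8.4, -3.3]
width: 0.0238
```

```bash
python3 -c "
from h import *
right(.031,.103);tilt('side')"
```

```text
RIGHT d=27.83 mm lat=1.85 z=103.31
t 41.9167 pos [ 0.5274 -0.15    0.1033] yaw -11.85 down [ 0.0046 -0.0109 -0.9999] F [-1.45 -8.4  -3.3 ] w 0.0238 q [-22.8  26.1 101.9  -0.6  51.5 -10.6]
delta tool [-0.0018  0.0003  0.0032] rotvec [0.56 0.55 0.39]
side 1510 x-slope 0.0016 y-slope 0.0094  zc 127.36  left 128.02 right 126.70 mm rms 1.08
```

Call:
move_arm:
  moves:
    - [[255,-0.0003,0,0.0026,0.15,0.1,0],[255,-0.0003,0,0.0026,0.15,0.1,0],[255,-0.0003,0,0.0026,0.15,0.1,0],[255,-0.0003,0,0.0026,0.15,0,0],[255,-0.0002,0,0.0026,0.15,0,0],[255,0,0,0.001,0,0,0],[255,0,0,0.001,0,0,0],[255,0,0,0.001,0,0,0],[255,0,0,0.001,0,0,0],[255,0,0,0,0,0,0]]

```text
time_s: 42.85
tcp_pos: [0.5285, -0.146, 0.1038]
tcp_rot: [[0.979, 0.005, 0.205], [-0.205, -0.019, 0.979], [0.008, -1.0, -0.018]]
ft_force: [-0.1, 0.0, -3.2]
width: 0.0236
```

```bash
python3 -c "
from h import *
right(.031,.103);tilt('side');tilt('top')"
```

```text
RIGHT d=32.00 mm lat=2.02 z=103.79
t 42.85 pos [ 0.5285 -0.146   0.1038] yaw -11.85 down [ 0.0046 -0.0192 -0.9998] F [-0.1   0.03 -3.21] w 0.0236 q [-22.1  26.  102.   -1.2  51.3  -9.5]
delta tool [-0.002   0.0008 -0.001 ] rotvec [1.02 0.55 0.49]
side 1526 x-slope 0.0015 y-slope 0.0003  zc 127.98  left 128.01 right 127.96 mm rms 1.09
top 2406 x-slope 0.0010 y-slope -0.0011  zc 127.82  left 127.74 right 127.90 mm rms 2.12
```

Call:
move_arm:
  moves:
    - [[255,0,0,-0.003,0,0,0],[255,0,0,-0.004,0,0,0],[255,0,0,-0.006,0,0,0],[255,0,0,-0.008,0,0,0],[255,0,0,-0.01,0,0,0],[255,0,0,-0.01,0,0,0],[255,0,0,-0.008,0,0,0],[255,0,0,-0.002,0,0,0],[255,0,0,0,0,0,0],[255,0,0,0,0,0,0]]

```text
time_s: 43.88
tcp_pos: [0.5174, -0.2013, 0.1048]
tcp_rot: [[0.978, 0.006, 0.207], [-0.207, -0.018, 0.978], [0.01, -1.0, -0.016]]
ft_force: [-0.7, -0.1, -1.3]
width: 0.0238
```

```bash
python3 -c "
from h import *
right(-.02,.2);tilt('side')"
```

```text
RIGHT d=-24.43 mm lat=3.09 z=104.85
t 43.8833 pos [ 0.5174 -0.2013  0.1048] yaw -11.93 down [ 0.0063 -0.0178 -0.9998] F [-0.7  -0.09 -1.31] w 0.0238 q [-27.9  26.3 101.2  -0.9  51.7 -15.4]
delta tool [-0.0021 -0.0952  0.0029] rotvec [0.92 0.47 0.57]
side 1539 x-slope 0.0004 y-slope -0.0007  zc 127.94  left 127.89 right 127.98 mm rms 1.10
```

Seam is open about 7.2 mm at both ends and level. Lift and return to the mat.

Call:
move_arm:
  moves:
    - [[255,0,-0.012,0,0.5,0,0.3],[255,0,-0.02,0,0.4,0,0.2],[255,0,-0.02,0,0,0,0],[255,0,-0.02,0,0,0,0],[255,0,-0.012,0,0,0,0],[255,0,0,0,0,0,0],[255,0,0,0,0,0,0],[255,0,0,0,0,0,0],[255,0,0,0,0,0,0],[255,0,0,0,0,0,0]]

```text
time_s: 44.82
tcp_pos: [0.5152, -0.1952, 0.1885]
tcp_rot: [[0.979, -0.006, 0.202], [-0.201, 0.005, 0.979], [-0.007, -1.0, 0.004]]
ft_force: [-1.0, -0.4, -0.2]
width: 0.0239
```

```bash
python3 -c "
from h import *
go([.522,.322,.19],-91.75,20,255)"
```

```text
t 44.8167 pos [ 0.5152 -0.1952  0.1885] yaw -11.62 down [-0.006   0.0052 -1.    ] F [-1.01 -0.39 -0.17] w 0.0239 q [-28.   20.3  96.3   0.1  63.8 -16.4]
[[[255.0,-0.0049,-0.0001,0.0254,0.0,4.01,0.0],[255.0,-0.0066,-0.0001,0.025,0.0,4.01,0.0],[255.0,-0.0084,-0.0001,0.0245,0.0,4.01,0.0],[255.0,-0.0101,-0.0001,0.0238,0.0,4.01,0.0],[255.0,-0.0117,-0.0001,0.0231,0.0,4.01,0.0],[255.0,-0.0133,-0.0001,0.0222,0.0,4.01,0.0],[255.0,-0.0148,-0.0001,0.0212,0.0,4.01,0.0],[255.0,-0.0162,-0.0001,0.0201,0.0,4.01,0.0],[255.0,-0.0176,-0.0001,0.0189,0.0,4.01,0.0],[255.0,-0.0189,-0.0001,0.0177,0.0,4.01,0.0]]]
[[[255.0,-0.0201,-0.0001,0.0163,0.0,4.01,0.0],[255.0,-0.0212,-0.0001,0.0149,0.0,4.01,0.0],[255.0,-0.0222,-0.0001,0.0133,0.0,4.01,0.0],[255.0,-0.023,-0.0001,0.0118,0.0,4.01,0.0],[255.0,-0.0238,-0.0001,0.0101,0.0,4.01,0.0],[255.0,-0.0244,-0.0001,0.0084,0.0,4.01,0.0],[255.0,-0.025,-0.0001,0.0067,0.0,4.01,0.0],[255.0,-0.0254,-0.0001,0.0049,0.0,4.01,0.0],[255.0,-0.0257,-0.0001,0.0032,0.0,4.01,0.0],[255.0,-0.0258,-0.0001,0.0014,0.0,4.01,0.0]]]
tool-frame delta [-0.0976  0.0011  0.5079] turn y 80.13
```

Call:
move_arm:
  moves:
    - [[255,-0.005,0,0.0254,0,4,0],[255,-0.0066,0,0.025,0,4,0],[255,-0.0084,0,0.0245,0,4,0],[255,-0.01,0,0.024,0,4,0],[255,-0.0117,0,0.023,0,4,0],[255,-0.0133,0,0.0222,0,4,0],[255,-0.0148,0,0.0212,0,4,0],[255,-0.0162,0,0.02,0,4,0],[255,-0.0176,0,0.019,0,4,0],[255,-0.019,0,0.0177,0,4,0]]

```text
time_s: 45.65
tcp_pos: [0.5177, 0.0696, 0.1806]
tcp_rot: [[0.588, -0.02, 0.808], [-0.808, 0.006, 0.589], [-0.017, -1.0, -0.013]]
ft_force: [0.1, -0.3, -0.4]
width: 0.0238
```

Call:
move_arm:
  moves:
    - [[255,-0.02,0,0.0163,0,4,0],[255,-0.0212,0,0.015,0,4,0],[255,-0.022,0,0.0133,0,4,0],[255,-0.023,0,0.0118,0,4,0],[255,-0.0238,0,0.01,0,4,0],[255,-0.0244,0,0.0084,0,4,0],[255,-0.025,0,0.0067,0,4,0],[255,-0.02,0,0.004,0,4,0],[255,-0.01,0,0,0,3,0],[255,0,0,0,0,0,0]]

```text
time_s: 46.48
tcp_pos: [0.5239, 0.2955, 0.1712]
tcp_rot: [[-0.012, -0.036, 0.999], [-1.0, 0.004, -0.012], [-0.003, -0.999, -0.036]]
ft_force: [-0.4, -0.5, -1.5]
width: 0.0237
```

```bash
python3 -c "
from h import *
to([.522,.322,.06],-91.75)"
```

```text
t 46.4833 pos [0.5239 0.2955 0.1712] yaw -90.7 down [-0.036   0.0038 -0.9993] F [-0.35 -0.55 -1.51] w 0.0237 q [ 22.3  25.8  89.9   1.1  66.1 112.5]
delta tool [-0.0261  0.1113  0.0017] rotvec [ 2.07  1.05 -0.17]
```

Call:
move_arm:
  moves:
    - [[255,-0.011,0.005,0,1,0.4,0],[255,-0.009,0.012,0,0.8,0.3,0],[255,-0.002,0.016,0,0,0,0],[255,0,0.018,0,0,0,0],[255,0,0.018,0,0,0,0],[255,0,0.014,0,0,0,0],[255,0,0.006,0,0,0,0],[255,0,0,0,0,0,0],[255,0,0,0,0,0,0],[255,0,0,0,0,0,0]]

```text
time_s: 47.32
tcp_pos: [0.5209, 0.312, 0.0737]
tcp_rot: [[-0.01, -0.011, 1.0], [-1.0, -0.003, -0.01], [0.004, -1.0, -0.011]]
ft_force: [-0.0, -0.5, -0.9]
width: 0.0237
```

```bash
python3 -c "
from h import *
to([.522,.322,.0305],-91.75)"
```

```text
t 47.3167 pos [0.5209 0.312  0.0737] yaw -90.55 down [-0.0113 -0.0034 -0.9999] F [-0.05 -0.5  -0.94] w 0.0237 q [2.440e+01 3.260e+01 9.450e+01 1.000e-01 5.350e+01 1.148e+02]
delta tool [-0.0101  0.0432  0.0015] rotvec [0.65 1.2  0.21]
```

Call:
move_arm:
  moves:
    - [[255,-0.006,0.006,0,0.5,0.8,0.1],[255,-0.003,0.01,0,0,0.3,0.1],[255,0,0.01,0,0,0,0],[255,0,0.007,0,0,0,0],[255,0,0.003,0,0,0,0],[255,0,0,0,0,0,0],[255,0,0,0,0,0,0],[255,0,0,0,0,0,0],[255,0,0,0,0,0,0],[255,0,0,0,0,0,0]]

```text
time_s: 48.15
tcp_pos: [0.5242, 0.3212, 0.0387]
tcp_rot: [[-0.028, 0.003, 1.0], [-1.0, 0.002, -0.028], [-0.002, -1.0, 0.003]]
ft_force: [-0.4, 0.7, -1.6]
width: 0.0239
```

```bash
python3 -c "
from h import *
to([.522,.322,.0298],-91.75)"
```

```text
t 48.15 pos [0.5242 0.3212 0.0387] yaw -91.59 down [ 0.003   0.0022 -1.    ] F [-0.36  0.68 -1.55] w 0.0239 q [2.500e+01 3.550e+01 9.530e+01 1.000e-01 4.890e+01 1.166e+02]
delta tool [-0.0007  0.0089 -0.0022] rotvec [-0.17  0.16 -0.13]
```

Call:
move_arm:
  moves:
    - [[255,0,0.004,0,-0.15,0,0],[255,0,0.003,0,0,0,0],[255,0,0,0,0,0,0],[255,0,0,0,0,0,0],[255,0,0.0005,0,0,0,0],[255,0,0.0005,0,0,0,0],[255,0,0.0005,0,0,0,0],[255,0,0,0,0,0,0],[255,0,0,0,0,0,0],[255,0,0,0,0,0,0]]

```text
time_s: 48.98
tcp_pos: [0.5248, 0.3215, 0.0301]
tcp_rot: [[-0.028, 0.001, 1.0], [-1.0, 0.003, -0.028], [-0.003, -1.0, 0.001]]
ft_force: [0.1, 0.4, -0.5]
width: 0.0234
```

```bash
python3 -c "
from h import *
to([.522,.322,.0298],-91.75)"
```

```text
t 48.9833 pos [0.5248 0.3215 0.0301] yaw -91.58 down [ 0.0015  0.0029 -1.    ] F [ 0.14  0.44 -0.54] w 0.0234 q [ 25.   36.3  95.5   0.2  48.1 116.5]
delta tool [-0.0004  0.0003 -0.0028] rotvec [-0.08  0.17 -0.17]
```

Basically on the mat; open, then rise.

Call:
move_arm:
  moves:
    - [[255,0,0.0003,0,0,0,0],[0,0,0,0,0,0,0],[0,0,0,0,0,0,0],[0,0,0,0,0,0,0],[0,0,0,0,0,0,0],[0,0,0,0,0,0,0],[0,0,0,0,0,0,0],[0,0,0,0,0,0,0],[0,0,0,0,0,0,0],[0,0,0,0,0,0,0]]

```text
time_s: 49.82
tcp_pos: [0.5256, 0.3219, 0.0306]
tcp_rot: [[-0.028, 0.003, 1.0], [-1.0, 0.004, -0.028], [-0.004, -1.0, 0.003]]
ft_force: [0.9, 0.2, -0.3]
width: 0.0809
```

Call:
move_arm:
  moves:
    - [[0,0,0,0,0,0,0],[0,0,-0.01,0,0,0,0],[0,0,-0.02,0,0,0,0],[0,0,-0.03,0,0,0,0],[0,0,-0.03,0,0,0,0],[0,0,-0.03,0,0,0,0],[0,0,-0.03,-0.02,0,0,0],[0,0,0,-0.03,0,0,0],[0,0,0,0,0,0,0],[0,0,0,0,0,0,0]]

```text
time_s: 50.65
tcp_pos: [0.4741, 0.3226, 0.1927]
tcp_rot: [[-0.029, 0.005, 1.0], [-1.0, 0.005, -0.029], [-0.005, -1.0, 0.004]]
ft_force: [1.6, 0.6, 0.4]
width: 0.088
```

```bash
python3 -c "
from h import *
go(None,0,0,0); tilt('side')
f=tilt('top')
save(f['img'],'end_top.png')
g=ctrl.grab_frame('side'); save(g['img'],'end_side.png')
for f in (f,g):
    for r in ctrl.masks_of(f,'wedge')[:4]:
        ys,xs=np.nonzero(r['mask']); P=pts(f,np.c_[xs,ys]); c=np.median(P,0)
        if abs(c[0]-.53)<.05: 
            t=P[(P[:,2]>.027)&(P[:,2]<.06)]; print(np.round(c,3),cv2.minAreaRect((t[:,:2]*1000).astype(np.float32)),np.median(t[:,2]))
"
```

```text
t 50.65 pos [0.4741 0.3226 0.1927] yaw -91.64 down [ 0.0046  0.0049 -1.    ] F [1.63 0.62 0.4 ] w 0.088 q [2.730e+01 2.140e+01 9.390e+01 1.000e-01 6.440e+01 1.188e+02]
side 1151 x-slope 0.0027 y-slope 0.0001  zc 127.96  left 127.97 right 127.95 mm rms 1.10
top 2404 x-slope -0.0011 y-slope -0.0019  zc 127.80  left 127.67 right 127.93 mm rms 2.10
[0.574 0.32  0.014] ((546.1835327148438, 320.7589416503906), (15.651421546936035, 23.722787857055664), 4.399784564971924) 0.032048782446833846
[ 0.563 -0.311  0.014] ((0.0, 0.0), (0.0, 0.0), 0.0) nan
[0.536 0.329 0.021] ((514.8182983398438, 322.8308410644531), (25.28078269958496, 77.64076232910156), 88.26945495605469) 0.03289183260704476
  return _methods._mean(a, axis=axis, dtype=dtype,
  ret = ret.dtype.type(ret / rcount)
```

View pics/end_top.png

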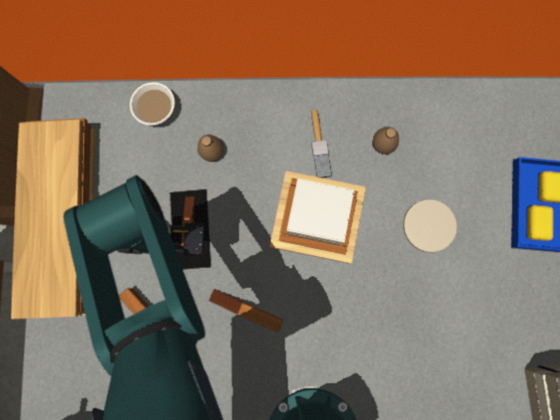

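View pics/end_side.png

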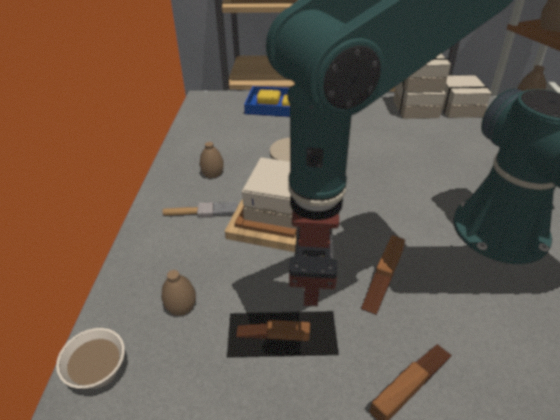

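```bash
python3 -c "
from h import *
print(ctrl.job_done())"
```

```text
the job is handed in; nothing more can be done
None
```

The mould is split: the seam stands open about 7.2 mm at both ends, and I handed the job in at about 51 s. The hand-in reports no verdict.

I took the smallest wedge from the mat and set its height by touching it lightly on the mould's top. Then I worked it into the right notch to about 3.4 mm, the left to about 7.2 mm, and the right again to about 7.2 mm. The largest difference between the ends was about 4 mm. The wrist force, read only at the end of each move, stayed at about 10 N or less.

Last checks:
- **Seam:** the side camera showed 7.2 mm left and right. The top camera showed 7.0 mm left and 7.2 mm right. Both had the upper half level to within about 0.3 mm.
- **Wedge:** it lies flat on the mat, its handle top at 33 mm as at the start, and its grip point near the mat's middle.
- **Surroundings:** the bottles and brush are at their starting pixels by eye, and the gripper is open and well clear.

None of the checks failed. One frame showed the upper half's slope at 4.3 mm across from the side camera against 4.0 mm from the top, but the side view was partly hidden then.

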